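# Load the bolt-orienting chute

## Robot

A 7-joint arm with a two-finger parallel gripper is mounted at the origin on the work surface. World frame = base frame: x ahead of the robot, y to its left, z up, the work surface at z = 0. Lengths are in m, angles in rad, forces in N, time in s.
With the tool pointing down it reaches from about 0.4 to 0.75 m from the base axis. Payload 19.5 kg.
Tool frame: the origin (TCP) lies on the centre line of the jaws, within the pads' length; the fingertips stand 17 mm ahead of it and the grasp point (between the pads) lies 2 mm behind it; z points along the fingers, y is the line along which they close (so a half turn about z gives the same grasp; the last joint's range is limited). The gripper opens to 85 mm and grips with 20 to 120 N. Pads are 22 mm wide; open, the fingers measure 114 mm over their backs; the gripper's body (76 mm by 85 mm) begins 54 mm behind the grasp point. The pads swing forward as they close: fully open they stand 13 mm farther back than shut.
Start: joints at [1.172, 0.707, -0.028, 1.485, 0.022, 0.951, -0.075], TCP at [0.201, -0.539, 0.213] pointing down, gripper open.
Joint ranges: [-2.71, 2.71], [-0.32, 2.16], [-1.57, 1.52], [0, 2.45], [-1.46, 4.6], [0, 2.02], [-2.83, 2.83]. Speed limits (rad/s): [1.89, 1.89, 2.57, 2.57, 3.01, 3.01, 3.01].

## Interface

Orientations are given as a unit quaternion [w, x, y, z].
In Python, from workcell import observe, optics, r gives the robot as it stands.
- The arm moves only by the tool play_rows, never from a script. Its arguments are lists of equal length, an entry for each row: "delta_pos": the shift along the tool's x, y, z in m, a list of three; "turn": the turn about the tool's z in rad. A call has 1 to 20 rows; each row shifts and turns the commanded pose from where the row before left it, along the tool's axes as they then stand; what a row does not reach is not made up. A row lasts 1/8 s, in which the tool goes at most 62.5 mm and 10.7 degrees, less where a joint would pass 70% of its speed; a pose out of reach is approached as far as the arm can. A call is refused whole if a number of a shift passes 0.0625 or a number of a turn 0.188, either way. A call with a gripper value outside its range is refused whole. "jaw" is the opening in per cent of the stroke, from 0 (shut) to 100 (fully open), set as the call begins (left out, the last holds). The fingers move at their own pace and stop on an object; the grip force is fixed at half the most. Time passes only in rows, so rows that do not move let the fingers close. It gives the time, the measured TCP pose, the force, the opening and the grip force at its end, in the units of the state.
- observe(): the state, without advancing time (a new reading comes with each control period).
- optics.snapshot(name): name is "scene" or "side" or "wrist"; returns a dict with "frame" (480x640x3 uint8, red, green, blue), "mtx" (3x3 intrinsics, pixels), "R" (3x3) and "t" (3): a world point X has camera coordinates R X + t; the wrist camera has in their place "tool_from_camera" (4x4, takes a point from camera to tool coordinates, whose origin is the TCP and whose axes are the flange's). Camera axes: x right, y down, z forward; pixel columns grow to the right and rows downward; lengths in m; the calibration is good to about 2 mm. A picture is of the moment at which its call begins: read the wrist's pose just before it. There is no depth.
- r.sign_off(): hands the job in; it is judged then, once.
The state is a dict: "time": time; "qpos": joint angles; "joint_vel": joint speeds; "joint_efforts": joint torques, N m; "position": TCP position; "eef_rot": TCP orientation; "contact_force": force on the tool from outside, world axes, zero at the start; "torque": the same for the moment, N m; "opening": opening from 0.0 (shut) to 1.0 (fully open); "grasp_force": force on a finger pad.
Only numpy, scipy, OpenCV 4.12 (cv2) and the standard library are available. Lean on these libraries where they do the work, as an engineer would, in place of code of your own. Each camera call takes 0.05 s, during which the arm holds its last target. There are 200 camera calls.

## Task

Get the bolt chute ready and load it: first swing the stop arm out across the chute's outlet until it clicks fully home in its detent, then take the locking rod from its stand and push it right down through the arm's eye and the lug below, flange resting on the eye. Only then feed every hex bolt on the bench into the open mouth of the chute, so that all of them slide down behind the stop arm and hang there by their heads, shanks down. Leave the snips, mug and clamp where they are.

Things in the scene. Friction and masses are not known exactly. Their poses are not given: they have to be found in the camera images.
- bolt0: loose steel hex bolt: head 22 mm across flats, 25.4 over corners, 7 thick; round shank 10 mm diameter, 40 long; 45 g. Origin on its axis at the head's underside; x runs along the bolt towards the head (head x = 0 to +7 mm, shank 0 to -40). It starts lying on a head flat and the shank's tip, axis rising 8.5 degrees to the head, origin 11 mm above the bench. May be absent
- bolt1: loose steel hex bolt: head 22 mm across flats, 25.4 over corners, 7 thick; round shank 10 mm diameter, 40 long; 45 g. Origin on its axis at the head's underside; x runs along the bolt towards the head (head x = 0 to +7 mm, shank 0 to -40). It starts lying on a head flat and the shank's tip, axis rising 8.5 degrees to the head, origin 11 mm above the bench. May be absent
- bolt2: loose steel hex bolt: head 22 mm across flats, 25.4 over corners, 7 thick; round shank 10 mm diameter, 40 long; 45 g. Origin on its axis at the head's underside; x runs along the bolt towards the head (head x = 0 to +7 mm, shank 0 to -40). It starts lying on a head flat and the shank's tip, axis rising 8.5 degrees to the head, origin 11 mm above the bench. May be absent
- bolt3: loose steel hex bolt: head 22 mm across flats, 25.4 over corners, 7 thick; round shank 10 mm diameter, 40 long; 45 g. Origin on its axis at the head's underside; x runs along the bolt towards the head (head x = 0 to +7 mm, shank 0 to -40). It starts lying on a head flat and the shank's tip, axis rising 8.5 degrees to the head, origin 11 mm above the bench. May be absent
- bolt4: loose steel hex bolt: head 22 mm across flats, 25.4 over corners, 7 thick; round shank 10 mm diameter, 40 long; 45 g. Origin on its axis at the head's underside; x runs along the bolt towards the head (head x = 0 to +7 mm, shank 0 to -40). It starts lying on a head flat and the shank's tip, axis rising 8.5 degrees to the head, origin 11 mm above the bench. May be absent
- bolt5: loose steel hex bolt: head 22 mm across flats, 25.4 over corners, 7 thick; round shank 10 mm diameter, 40 long; 45 g. Origin on its axis at the head's underside; x runs along the bolt towards the head (head x = 0 to +7 mm, shank 0 to -40). It starts lying on a head flat and the shank's tip, axis rising 8.5 degrees to the head, origin 11 mm above the bench. May be absent
- chute: steel stand of the orienting chute, fixed; base plate 300 x 170 x 8 mm. Origin at bench height below the outlet (low end) of its slotted track; x runs level, downhill along the track, y to the left of that, z up
- track: the chute's slippery track, 24 degrees steep. Origin at the outlet (low end), 78 mm above the bench, on the centre line at the rails' tops; x downhill, y across, z square to the rails. Slot 13.5 mm wide between the rails, open below, x = -262 to 0: shanks drop through, heads hang. From x = -152 to 0 it is a 28.6 mm channel, lips 16 mm apart at z 12 to 16 (lead-in to 26), for six bolts
- drop (a point): middle of the open mouth (track x = -262 to -152 mm), on the centre line at the rails' tops. Its sides flare at 45 degrees from 14 mm off centre at the rails to 28 mm off at z = +14; end plate at the top end to z = +21. A bolt let go lying along the slot, head uphill or downhill, about 30 mm above the rails here, turns head up by itself and slides down to the stop arm or the queue
- stop_arm (a joint): angle of the stop arm about its upright hinge, rad. 0 points along the chute's +x (away downhill); it grows anticlockwise from above to 1.57, the end stop, where the arm lies along chute +y across the outlet. A sprung detent ball resists with up to 0.3 N m around 1.2 rad; past 1.4 it presses the arm to the end stop. Elsewhere light friction, 0.05 N m
- hinge (a point): point on the stop arm's upright hinge axis, 75 mm above the bench
- knob_top (a point): top centre of the arm's upright black round knob, 14 mm diameter, 36 mm tall (75 to 111 mm above the bench), 142 mm from the hinge axis; moves with the arm
- eye (a point): centre of the upper rim of the 13 mm hole through the arm's flat eye (34 x 34 mm, 8 thick, top 75 mm above the bench), 105 mm from the hinge axis, 37 mm inward from the knob; moves with the arm
- lug (a point): centre of the upper rim of the 13 mm hole through the fixed lug (12 mm thick, top 66 mm above the bench), right under the eye when the arm is at its end stop; 46 mm are free below it
- lock_rod: steel locking rod, starts standing in rod_stand: shaft 10 mm diameter, 45 long, tapered foot; flange 26 mm diameter, 4 thick; above it a round grip 16 mm diameter, 34 tall; 100 g. Origin at the centre of the flange's underside, z up along the rod. Home, the flange rests on the eye
- rod_stand: wooden block 50 x 50 x 55 mm, fixed, with a 13 mm hole, 50 deep, in its top for the rod, whose flange rests on the block. Origin under its centre
- snips: tin snips lying on the bench, about 210 x 70 x 16 mm; bystander
- mug: white mug, 80 mm diameter, 95 mm tall; bystander
- clamp: steel G-clamp lying on the bench, about 170 x 70 x 20 mm; bystander

How it is judged:
On the way, in this order (a step that is already met when the one before it is completed fails the run):
1. the stop arm is swung out fully home against its end stop (value of joint stop_arm above 1.5 rad), for 0.2 s.
2. the locking rod is pushed home through the eye and the lug (value of joint stop_arm above 1.5 rad and distance between lock_rod and eye below 0.005 m and angle between lock_rod's own z axis and vertical below 0.12 rad), for 0.2 s.
At the end, for the whole second after the job is handed in: Stop arm above 1.50 rad; rod flange within 5 mm of its seat on the eye, upright within 0.12 rad; every bolt present hangs at rest by its head in the lower channel: head underside within 160 mm of the outlet, 7 mm of the centre line, 8 mm of the rails, head up within 0.75 rad of vertical (all of step 2 and x of bolt0 in the frame of track between -0.16 and 0.002 m and y of bolt0 in the frame of track between -0.007 and 0.007 m and z of bolt0 in the frame of track between -0.006 and 0.008 m and angle between each of bolt0, bolt1, bolt2, bolt3, bolt4, bolt5's own x axis and vertical below 0.75 rad and linear speed of each of bolt0, bolt1, bolt2, bolt3, bolt4, bolt5 below 0.02 m/s and x of bolt1 in the frame of track between -0.16 and 0.002 m and y of bolt1 in the frame of track between -0.007 and 0.007 m and z of bolt1 in the frame of track between -0.006 and 0.008 m and x of bolt2 in the frame of track between -0.16 and 0.002 m and y of bolt2 in the frame of track between -0.007 and 0.007 m and z of bolt2 in the frame of track between -0.006 and 0.008 m and x of bolt3 in the frame of track between -0.16 and 0.002 m and y of bolt3 in the frame of track between -0.007 and 0.007 m and z of bolt3 in the frame of track between -0.006 and 0.008 m and x of bolt4 in the frame of track between -0.16 and 0.002 m and y of bolt4 in the frame of track between -0.007 and 0.007 m and z of bolt4 in the frame of track between -0.006 and 0.008 m and x of bolt5 in the frame of track between -0.16 and 0.002 m and y of bolt5 in the frame of track between -0.007 and 0.007 m and z of bolt5 in the frame of track between -0.006 and 0.008 m); the robot touches nothing.
It fails at once if a bolt is fed into the chute before the locking rod is home (not (distance between lock_rod and eye below 0.005 m and angle between lock_rod's own z axis and vertical below 0.12 rad) and ((x of bolt0 in the frame of track between -0.25 and 0.005 m and y of bolt0 in the frame of track between -0.012 and 0.012 m and z of bolt0 in the frame of track between -0.012 and 0.012 m) or (x of bolt1 in the frame of track between -0.25 and 0.005 m and y of bolt1 in the frame of track between -0.012 and 0.012 m and z of bolt1 in the frame of track between -0.012 and 0.012 m) or (x of bolt2 in the frame of track between -0.25 and 0.005 m and y of bolt2 in the frame of track between -0.012 and 0.012 m and z of bolt2 in the frame of track between -0.012 and 0.012 m) or (x of bolt3 in the frame of track between -0.25 and 0.005 m and y of bolt3 in the frame of track between -0.012 and 0.012 m and z of bolt3 in the frame of track between -0.012 and 0.012 m) or (x of bolt4 in the frame of track between -0.25 and 0.005 m and y of bolt4 in the frame of track between -0.012 and 0.012 m and z of bolt4 in the frame of track between -0.012 and 0.012 m) or (x of bolt5 in the frame of track between -0.25 and 0.005 m and y of bolt5 in the frame of track between -0.012 and 0.012 m and z of bolt5 in the frame of track between -0.012 and 0.012 m))).
It fails at once if snips, mug or clamp shifted by more than 30 mm (distance of any of snips, mug, clamp from where it was at the start of the episode above 0.03 m).
Of bolt0, bolt1, bolt2, bolt3, bolt4, bolt5 only 4 to 6 are there at a start; the rules pass over those that are not, and their reading is None.
At some moment in a run one of bolt0, bolt1, bolt2, bolt3, bolt4, bolt5 may be knocked a few centimetres aside while the robot is not near it.
It also fails if it takes over 210 s, if anything falls off the work surface, if the arm or the gripper's body presses on something with over 40 N, if the wrist force passes 120 N, or if a joint passes its speed limit or range.

## Working session

There is one attempt and no reset: what is moved stays moved. The work goes in short steps, Python scripts to look and compute and a tool call to move; the robot and the scene stay as the last step left them, time stands still between calls to the robot, and variables do not carry over. Pictures are saved under pics/ and viewed, at most 14 in all, crops included, and the job is handed in when it is done.

Besides the shell and the picture viewer there is one more tool, called as name(argument=value, ...), one argument or row to a line, values as JSON. play_rows: Moves the arm, as the interface text tells. Its arguments: {"type":"object","properties":{"delta_pos":{"type":"array","items":{"type":"array","items":{"type":"number"}}},"turn":{"type":"array","items":{"type":"number"}},"jaw":{"type":"number"}},"required":["delta_pos","turn"]}

```bash
ls; mkdir -p pics; python3 - <<'E'
from workcell import observe, optics, r
import cv2,numpy as np
s=observe()
for k,v in s.items(): print(k,np.round(v,4))
for n in("scene","side","wrist"):
    d=optics.snapshot(n); cv2.imwrite(f"pics/{n}0.png",d["frame"][:,:,::-1])
    for k in d:
        if k!="frame": print(n,k,np.round(d[k],4).tolist())
E
```

```text
pics
time 0.0
qpos [ 1.1723  0.7071 -0.0276  1.485   0.022   0.9509 -0.0755]
joint_vel [-0.0004 -0.0012 -0.0016 -0.002   0.0008  0.0009 -0.0003]
joint_efforts [-1.80000e-03 -8.83233e+01  1.23520e+00 -2.36165e+01  1.70000e-02
  6.60000e-03 -1.00000e-04]
position [ 0.2007 -0.5385  0.213 ]
eef_rot [-5.000e-04  9.841e-01  1.775e-01 -1.000e-04]
contact_force [-0.2179 -0.0882  0.1262]
torque [ 0.0327 -0.0013 -0.0115]
grasp_force 0.0
opening 1.0006
scene mtx [[620.3244, 0.0, 318.4476], [0.0, 620.3244, 243.0042], [0.0, 0.0, 1.0]]
scene R [[-0.6834, 0.7299, 0.0128], [0.5397, 0.5169, -0.6645], [-0.4916, -0.4473, -0.7472]]
scene t [0.3995, -0.2107, 1.7885]
side mtx [[489.3447, 0.0, 323.5353], [0.0, 489.3447, 233.2362], [0.0, 0.0, 1.0]]
side R [[-0.9013, -0.4331, 0.0008], [-0.236, 0.4897, -0.8393], [0.3632, -0.7567, -0.5436]]
side t [0.5518, 0.2296, 1.0354]
wrist mtx [[331.2124, 0.0, 322.4853], [0.0, 331.2124, 236.4026], [0.0, 0.0, 1.0]]
wrist tool_from_camera [[0.0008, -0.9583, -0.2858, 0.0734], [1.0, 0.0009, -0.0001, -0.0], [0.0003, -0.2858, 0.9583, -0.1602], [0.0, 0.0, 0.0, 1.0]]
```

View pics/scene0.png

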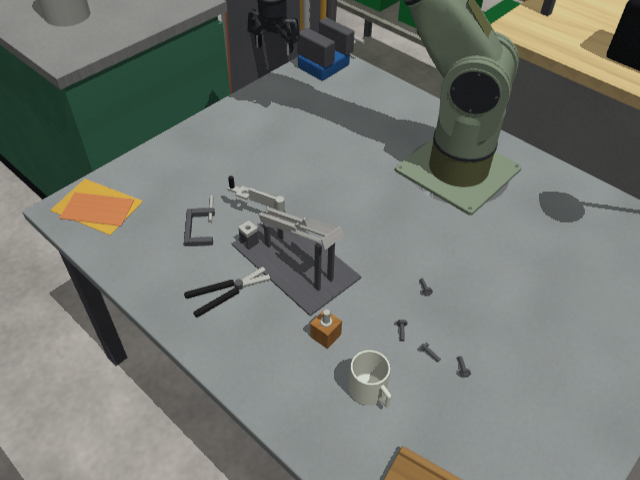

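View pics/side0.png

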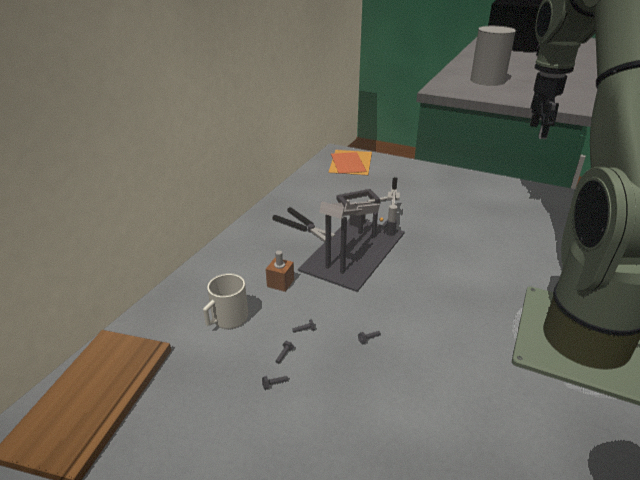

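Four bolts are visible in the scene view, at (425,287), (402,329), (429,352) and (463,366). The chute runs from its mouth at (335,232) to the outlet at (265,215). The arm's knob is at (232,183) and the rod stand at (326,322). I'll zoom in next.

```bash
python3 - <<'E'
import cv2
a=cv2.imread("pics/scene0.png")[165:315,175:375]; cv2.imwrite("pics/sc_zoom.png",cv2.resize(a,(800,600),interpolation=cv2.INTER_CUBIC))
a=cv2.imread("pics/side0.png")[170:295,260:420]; cv2.imwrite("pics/si_zoom.png",cv2.resize(a,(800,625)[:2],interpolation=cv2.INTER_CUBIC)[:600])
E
```

```text
(no output)
```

View pics/sc_zoom.png

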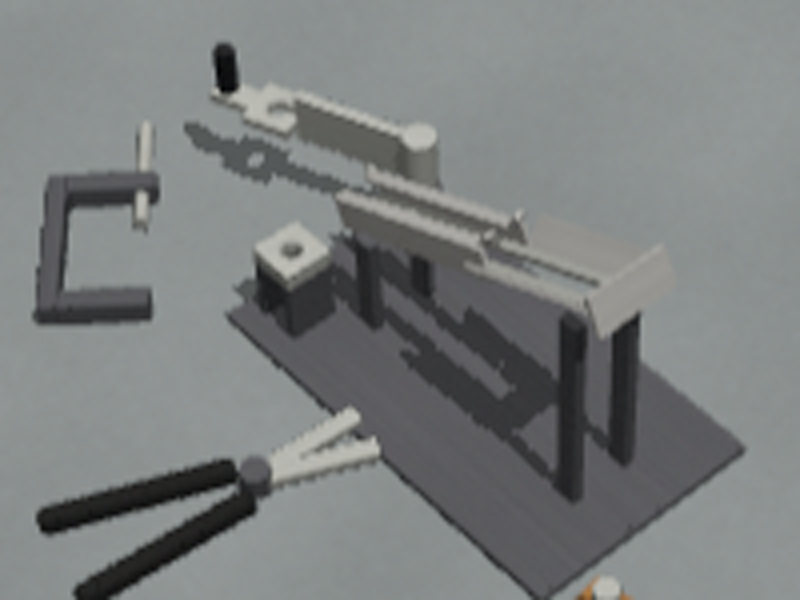

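View pics/si_zoom.png

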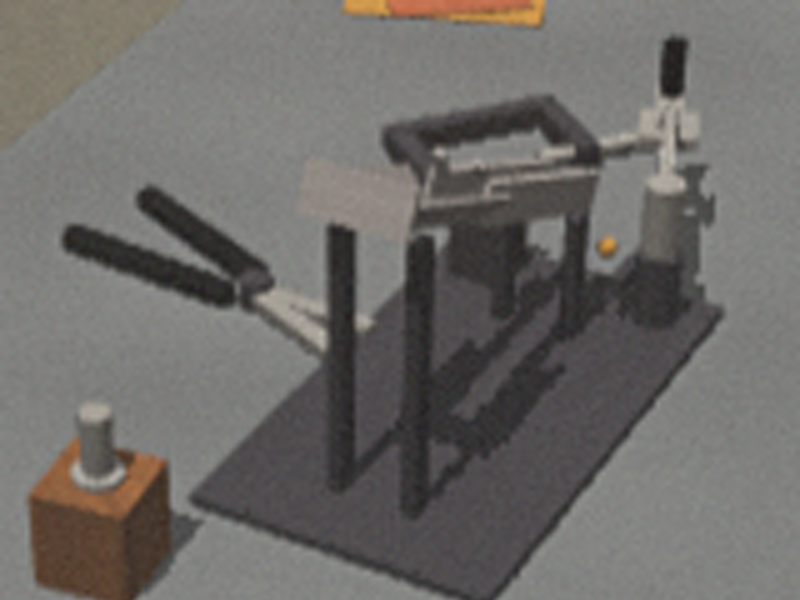

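The arm is at about 0 rad. Zoomed scene pixels: knob top (224,48), hinge cap (421,133), lug hole (291,250) and plate corners (230,315), (543,598), (745,450). Side zoom: knob (675,42), hinge cap (666,184), rod grip top (96,408).

```bash
cat > h.py <<'E'
import numpy as np,cv2
from workcell import observe, optics, r
from scipy.spatial.transform import Rotation as Rn
def cam(name,d=None):
    s=observe(); d=d or optics.snapshot(name)
    if name!="wrist": return d["frame"],d["mtx"],np.array(d["R"]),np.array(d["t"])
    q=s["eef_rot"]; A=np.eye(4); A[:3,:3]=Rn.from_quat([q[1],q[2],q[3],q[0]]).as_matrix(); A[:3,3]=s["position"]
    W=np.linalg.inv(A@np.array(d["tool_from_camera"])); return d["frame"],d["mtx"],W[:3,:3],W[:3,3]
def ray(c,uv):
    _,K,R,t=c; v=R.T@np.linalg.solve(K,[uv[0],uv[1],1]); return -R.T@t,v/np.linalg.norm(v)
def onz(c,uv,z):
    o,v=ray(c,uv); return o+v*(z-o[2])/v[2]
def tri(c1,u1,c2,u2):
    o1,a=ray(c1,u1);o2,b=ray(c2,u2); s,t=np.linalg.lstsq(np.c_[a,-b],o2-o1,rcond=None)[0]
    p,q=o1+s*a,o2+t*b; return (p+q)/2,np.linalg.norm(p-q)
def proj(c,X):
    _,K,R,t=c; p=K@(R@np.array(X)+t); return p[:2]/p[2]
E
python3 - <<'E'
from h import *
S=cam("scene");D=cam("side"); np.set_printoptions(precision=4,suppress=True)
f=lambda u,v:(175+u/4,165+v/4); g=lambda u,v:(260+u/5,170+v/5)
P={}
for n,uv,z in[("lug",(291,250),.066),("knob",(224,48),.111),("eye",(284,109),.075),("b1",(230,315),.008),("b2",(543,598),.008),("b3",(745,450),.008)]:
    P[n]=onz(S,f(*uv),z); print(n,P[n])
print("hinge",tri(S,f(421,133),D,g(666,184)),"knob2",tri(S,f(224,48),D,g(675,42)))
print("rod grip",tri(S,(326.5,312.5),D,g(96,408)))
print("b12",np.linalg.norm(P["b1"]-P["b2"]),"b23",np.linalg.norm(P["b3"]-P["b2"]))
d=P["b1"]-P["b2"];print("yaw x",np.arctan2(d[1],d[0]));d=P["b2"]-P["b3"];print("yaw y",np.arctan2(d[1],d[0])-np.pi/2)
# bolts: dark, elongated blobs on bench
for nm,c in(("scene",S),("side",D)):
    im=c[0]; m=(im.max(2)<95).astype(np.uint8)
    n,L,st,ce=cv2.connectedComponentsWithStats(m)
    for i in range(1,n):
        if 25<st[i,4]<400: print(nm,st[i],ce[i],onz(c,ce[i],.01))
E
```

```text
lug [ 0.6093 -0.218   0.066 ]
knob [ 0.545  -0.3465  0.111 ]
eye [ 0.5329 -0.3068  0.075 ]
b1 [ 0.6406 -0.2472  0.008 ]
b2 [0.6615 0.0475 0.008 ]
b3 [0.4974 0.0611 0.008 ]
hinge (array([ 0.503 , -0.2097,  0.0961]), np.float64(0.0025092640463612553)) knob2 (array([ 0.5455, -0.3459,  0.1106]), np.float64(0.001561106609042904))
rod grip (array([0.6769, 0.1082, 0.0936]), np.float64(0.0030333306254305406))
b12 0.2954580793021402 b23 0.16462908374587978
yaw x -1.641561971428079
yaw y -1.6534975252166149
scene [ 32   0  20  24 227] [41.2423  9.4846] [ 0.3511 -1.6572  0.01  ]
scene [83  0  7 16 52] [86.4038  7.0962] [ 0.2221 -1.5521  0.01  ]
scene [466   0  25  34 275] [477.1673  13.0364] [-0.7912 -0.4561  0.01  ]
scene [484   0  35  23 369] [500.0596   9.6043] [-0.8761 -0.4075  0.01  ]
scene [540   0  15  16 165] [547.2182   6.9273] [-1.0238 -0.287   0.01  ]
scene [394 168  79  47 201] [433.7463 192.7562] [0.1337 0.013  0.01  ]
scene [228 176   7  13  67] [231.0597 181.7612] [ 0.4905 -0.4218  0.01  ]
scene [221 196  41  17 211] [239.2085 204.5024] [ 0.5351 -0.3386  0.01  ]
scene [256 199  2
[... 1356 characters left out ...]
[  0 473  20   7  54] [  8.9074 477.2037] [ 1.3285 -0.1075  0.01  ]
side [392 177   6  13  60] [394.1833 182.7333] [ 0.5953 -0.5084  0.01  ]
side [277 254  10  11  45] [280.9556 259.9111] [0.7175 0.0349 0.01  ]
side [210 280  12  15  54] [214.7593 288.037 ] [0.803  0.2026 0.01  ]
side [237 295  25  32 359] [250.1616 307.1894] [0.6896 0.2237 0.01  ]
side [213 304   4  14  34] [214.2941 310.7647] [0.7558 0.2688 0.01  ]
side [293 320  24  13 136] [305.5    326.9485] [0.547  0.2257 0.01  ]
side [358 331  23  14 159] [367.0189 336.5849] [0.4166 0.195  0.01  ]
side [276 341  20  23 174] [284.977  350.8448] [0.5529 0.3054 0.01  ]
side [262 376  28  14 203] [272.6798 381.4532] [0.5354 0.384  0.01  ]
```

play_rows(
  delta_pos=[
    [0.039,-0.006,0.0048],
    [0.039,-0.006,0.0048],
    [0.039,-0.006,0.0048],
    [0.039,-0.006,0.0048],
    [0.039,-0.006,0.0048],
    [0.039,-0.006,0.0048],
    [0.039,-0.006,0.0048],
    [0.039,-0.006,0.0048],
    [0.039,-0.006,0.0048],
    [0.039,-0.006,0.0048],
    [0,0,0],
    [0,0,0],
    [0,0,0],
    [0,0,0],
    [0,0,0],
    [0,0,0],
    [0,0,0],
    [0,0,0],
    [0,0,0],
    [0,0,0],
  ],
  turn=[0,0,0,0,0,0,0,0,0,0,-0.151,-0.151,-0.151,-0.151,-0.151,-0.151,-0.151,-0.151,-0.151,-0.151],
  jaw=40,
)

```text
time: 2.75
position: [0.5452, -0.3463, 0.1653]
eef_rot: [-0.0, 0.593, 0.805, -0.0]
contact_force: [-0.6, -0.4, 1.0]
opening: 0.4
grasp_force: 0.0
```

```bash
cat >> h.py <<'E'
def st():
    s=observe(); q=s["eef_rot"]; A=Rn.from_quat([q[1],q[2],q[3],q[0]]).as_matrix(); return s,np.array(s["position"]),A,np.arctan2(A[1,0],A[0,0])
def rep(c=None):
    s,p,A,th=st(); print("t",round(s["time"],2),"p",p.round(4),"th",round(th,3),"q",np.round(s["qpos"],2),"F",np.round(s["contact_force"],1),"op",round(s["opening"],3),"gf",round(s["grasp_force"],1))
def go(x,th=None):
    s,p,A,t0=st(); print("delta tool",(A.T@(np.array(x)-p)).round(4), "turn",None if th is None else round((t0-th+np.pi)%(2*np.pi)-np.pi,3))
E
python3 - <<'E'
from h import *
rep()
c=cam("wrist"); cv2.imwrite("pics/w1.png",c[0][:,:,::-1])
for n,X in dict(knob=(.5453,-.346,.111),eye=(.533,-.306,.075),hinge=(.503,-.2097,.096),lug=(.6093,-.218,.066)).items(): print(n,proj(c,X))
go((.5453,-.346,.103))
E
```

```text
t 2.75 p [ 0.5452 -0.3463  0.1653] th 1.872 q [ 0.68  0.89 -0.38  1.25  0.34  1.06  0.56] F [-0.6 -0.4  1. ] op 0.4 gf 0.0
knob [321.60207959 248.46074092]
eye [321.91220344 180.32300631]
hinge [321.69678007  16.37995523]
lug [458.58770321  93.53642983]
delta tool [0.0004 0.0003 0.0623] turn None
```

View pics/w1.png

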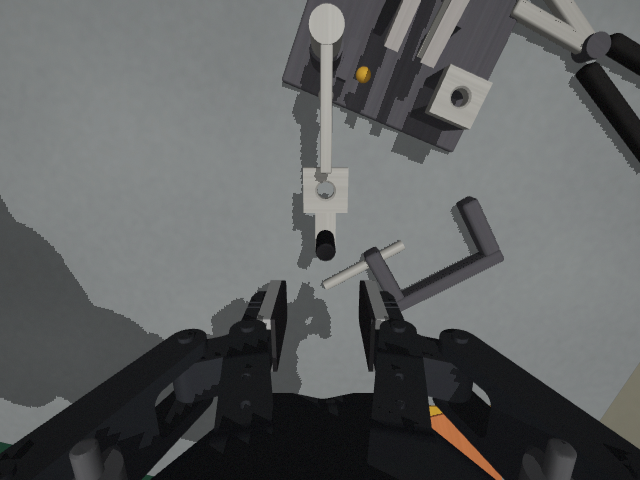

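Everything shows up in the wrist view: hinge cap (327,22), eye hole (326,190), knob top about (326,250) and lug hole (460,97). All lie within a few pixels of prediction. I'll refine the positions and descend.

```bash
python3 - <<'E'
from h import *
c=cam("wrist")
P={}
for n,u,z in(("hinge",(327,22),.096),("eye",(326,190),.075),("knob",(326,251),.111),("lug",(460,97),.066)):
    P[n]=onz(c,u,z); print(n,P[n].round(4))
for a in("eye","knob","lug"):
    d=P[a]-P["hinge"]; print(a,np.hypot(d[0],d[1]),np.arctan2(d[1],d[0]))
# arc for knob
h=np.array([.5035,-.210]); s,p,A,th=st()
k=P["knob"]; ph0=np.arctan2(k[1]-h[1],k[0]-h[0])
go((k[0],k[1],.103),ph0+np.pi)
E
```

```text
hinge [ 0.5058 -0.212   0.096 ]
eye [ 0.5377 -0.3122  0.075 ]
knob [ 0.5486 -0.347   0.111 ]
lug [ 0.6101 -0.2195  0.066 ]
eye 0.10515653453951045 -1.262373638517651
knob 0.14154967351417783 -1.2637181875781613
lug 0.1045840566900603 -0.07140763317199501
delta tool [-0.0016  0.0032  0.0623] turn -0.02
```

play_rows(
  delta_pos=[
    [-0.0015,0.003,0.02],
    [0,0,0.02],
    [0,0,0.022],
    [0,0,0],
  ],
  turn=[0,0,0,0],
)

```text
time: 3.35
position: [0.5479, -0.3463, 0.1014]
eef_rot: [-0.002, 0.596, 0.803, -0.0]
contact_force: [0.1, -0.4, -0.1]
opening: 0.397
grasp_force: 0.0
```

play_rows(
  delta_pos=[
    [0,0,0],
    [0,0,0],
    [0.0007,0.0142,0],
    [0.0007,0.0142,0],
    [0.0007,0.0142,0],
    [0.0007,0.0142,0],
    [0.0007,0.0142,0],
    [0.0007,0.0142,0],
    [0.0007,0.0142,0],
    [0.0007,0.0142,0],
    [0.0007,0.0142,0],
    [0.0007,0.0142,0],
    [0.0007,0.0142,0],
    [0.0007,0.0142,0],
    [0,0,0],
  ],
  turn=[0,0,-0.1,-0.1,-0.1,-0.1,-0.1,-0.1,-0.1,-0.1,-0.1,-0.1,-0.1,-0.1,0],
  jaw=25,
)

```text
time: 5.22
position: [0.6494, -0.2208, 0.104]
eef_rot: [0.0, 0.037, 0.999, 0.0]
contact_force: [-0.0, 0.0, 0.1]
opening: 0.253
grasp_force: 0.0
```

```bash
python3 - <<'E'
from h import *
rep()
c=cam("wrist"); cv2.imwrite("pics/w2.png",c[0][:,:,::-1])
E
```

```text
t 5.22 p [ 0.6494 -0.2208  0.104 ] th 3.067 q [ 0.51  1.06 -0.63  1.12  0.61  1.13  1.38] F [-0.   0.   0.1] op 0.253 gf 0.0
```

View pics/w2.png

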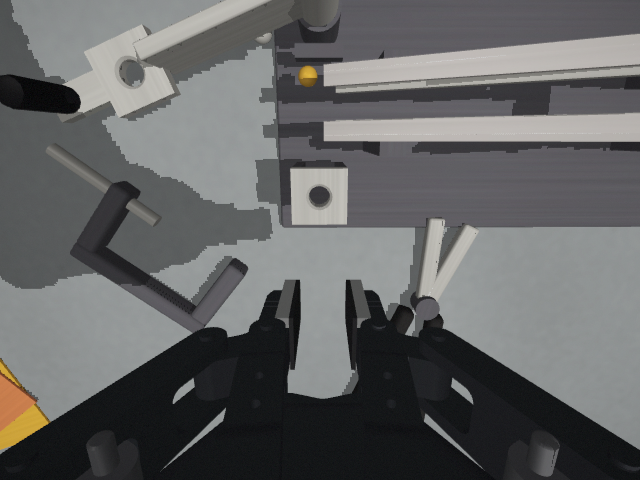

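The arm was left behind: the knob is at about (12,92) and the eye hole at (131,71), while the jaws are empty. I'll measure the arm angle.

```bash
python3 - <<'E'
from h import *
c=cam("wrist")
P={}
for n,u,z in(("hinge",(320,8),.096),("eye",(131,71),.075),("knobbase",(68,97),.075),("knob",(8,90),.111),("lug",(319,196),.066),("L1",(324,75),.078+.014),("L2",(324,130),.078+.014)):
    P[n]=onz(c,u,z); print(n,P[n].round(4))
h=np.array([.5055,-.2115])
for a in("eye","knob","knobbase","lug"):
    d=P[a][:2]-h; print(a,np.hypot(*d),np.arctan2(d[1],d[0])+1.642)
s,p,A,th=st(); print(A.round(4)); print("tips", proj(c,p+A@[0,0,.017]),proj(c,p+A@[0,.0107,.017]),proj(c,p+A@[0,-.0107,.017]))
E
```

```text
hinge [ 0.5229 -0.2128  0.096 ]
eye [ 0.5368 -0.3124  0.075 ]
knobbase [ 0.5466 -0.3486  0.075 ]
knob [ 0.5478 -0.348   0.111 ]
lug [ 0.6108 -0.2206  0.066 ]
L1 [ 0.5491 -0.213   0.092 ]
L2 [ 0.5739 -0.2149  0.092 ]
eye 0.10563655425653702 0.372234314160236
knob 0.14295268312200726 0.37180226530245153
knobbase 0.14316775101899815 0.3622891027211068
lug 0.10568820924616557 1.556112234222586
[[-9.97e-01  7.78e-02  3.00e-04]
 [ 7.78e-02  9.97e-01 -5.00e-04]
 [-3.00e-04 -5.00e-04 -1.00e+00]]
tips [320.83822631 268.23347205] [339.45655379 268.26069816] [302.21843714 268.2062438 ]
```

```bash
python3 - <<'E'
from h import *
c=cam("side");s,p,A,th=st()
for z in(0.017,0,-.02): print(z,proj(c,p+A@[0,0,z]))
u=proj(c,p).astype(int); a=c[0][u[1]-60:u[1]+60,u[0]-80:u[0]+80,::-1]; print(u)
cv2.imwrite("pics/s2.png",cv2.resize(a,(800,600),interpolation=cv2.INTER_CUBIC))
E
```

```text
0.017 [345.78445089 196.20938935]
0 [345.93756407 190.91530734]
-0.02 [346.12034005 184.59559581]
[345 190]
```

View pics/s2.png

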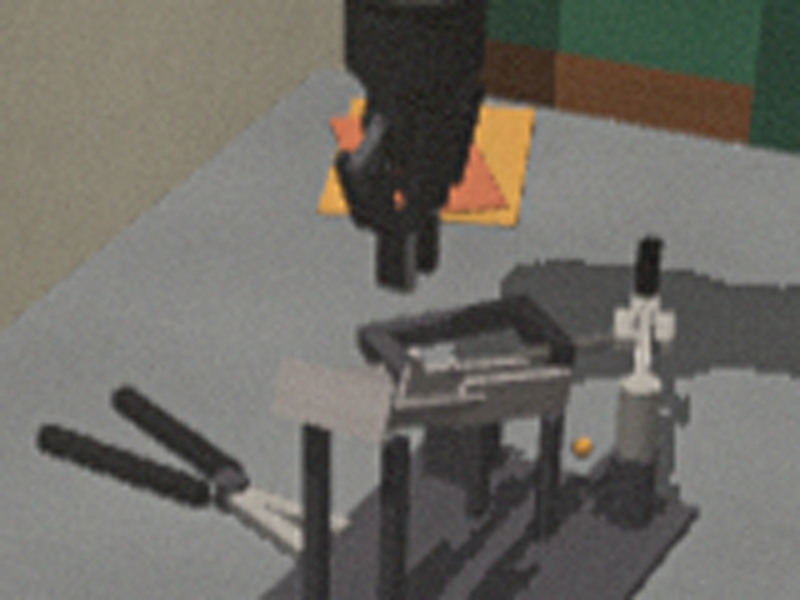

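Fingertips appear at (398,290) and (430,272) in the crop, about 15 mm behind the reported TCP. That puts them above the knob top, which explains the miss. I'll go back over the knob and close lower down to test this.

play_rows(
  delta_pos=[
    [0.023,-0.0333,-0.005],
    [0.023,-0.0333,-0.005],
    [0.023,-0.0333,-0.005],
    [0.023,-0.0333,-0.005],
    [0,0,0],
    [0,0,0],
    [0,0,0],
    [0,0,0],
    [0,0,0],
    [0,0,0],
    [0,0,0],
    [0,0,0],
    [0,0,0.015],
    [0,0,0.014],
    [0,0,0],
  ],
  turn=[0,0,0,0,0.148,0.148,0.148,0.148,0.148,0.148,0.148,0.148,0,0,0],
  jaw=40,
)

```text
time: 7.25
position: [0.5466, -0.3473, 0.0928]
eef_rot: [-0.001, 0.588, 0.809, -0.0]
contact_force: [0.4, 0.2, 1.8]
opening: 0.398
grasp_force: 0.0
```

play_rows(
  delta_pos=[
    [0,0,0],
    [0,0,0],
    [0,0,0],
    [0,0,0],
  ],
  turn=[0,0,0,0],
  jaw=8,
)

```text
time: 7.75
position: [0.5474, -0.3475, 0.0946]
eef_rot: [0.0, 0.589, 0.808, 0.0]
contact_force: [0.2, 0.0, 0.0]
opening: 0.081
grasp_force: 0.0
```

play_rows(
  delta_pos=[
    [0,0,0.003],
    [0,0,0.003],
    [0,0,0],
  ],
  turn=[0,0,0],
)

```text
time: 8.12
position: [0.5502, -0.3474, 0.0922]
eef_rot: [0.003, 0.589, 0.808, 0.001]
contact_force: [-2.3, 6.6, 46.4]
opening: 0.082
grasp_force: 23.4
```

```bash
python3 - <<'E'
from h import *
rep()
c=cam("wrist"); cv2.imwrite("pics/w3.png",c[0][:,:,::-1])
E
```

```text
t 8.12 p [ 0.5502 -0.3474  0.0922] th 1.883 q [ 0.66  0.98 -0.35  1.31  0.37  0.9   0.55] F [-2.3  6.6 46.4] op 0.082 gf 23.4
```

View pics/w3.png

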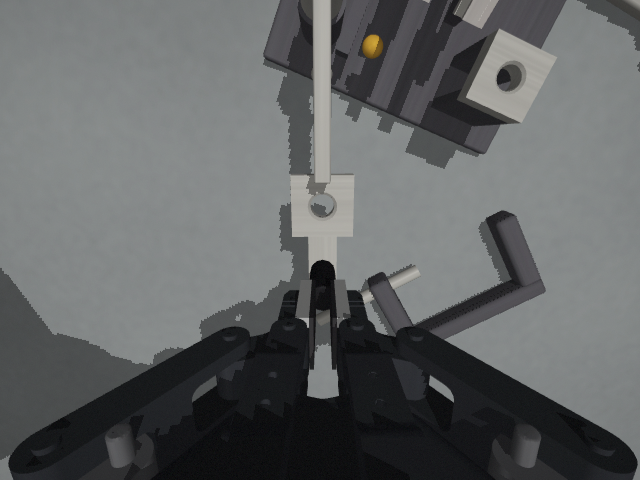

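The fingers rest on the knob's top (knob at (321,268)). With TCP z at 0.093 and the knob top at 0.111, the real fingertips stand about 18 mm behind the reported TCP. I'll allow for that from here: back off, open, go lower and swing.

play_rows(
  delta_pos=[
    [0,0,-0.02],
    [0,0,0],
    [0,0,0],
    [0,0,0.014],
    [0,0,0.014],
    [0,0,0.014],
    [0,0,0],
  ],
  turn=[0,0,0,0,0,0,0],
  jaw=40,
)

```text
time: 9.05
position: [0.5468, -0.3471, 0.065]
eef_rot: [-0.001, 0.589, 0.808, -0.0]
contact_force: [0.2, 1.2, 0.5]
opening: 0.4
grasp_force: 0.0
```

play_rows(
  delta_pos=[
    [0,0,0],
    [0,0,0],
    [0.0007,0.0142,0],
    [0.0007,0.0142,0],
    [0.0007,0.0142,0],
    [0.0007,0.0142,0],
    [0,0,0],
  ],
  turn=[0,0,-0.1,-0.1,-0.1,-0.1,0],
  jaw=25,
)

```text
time: 9.93
position: [0.5972, -0.3191, 0.0667]
eef_rot: [0.0, 0.416, 0.909, 0.0]
contact_force: [0.2, -0.2, -0.0]
opening: 0.248
grasp_force: 0.0
```

```bash
python3 - <<'E'
from h import *
rep()
c=cam("wrist"); cv2.imwrite("pics/w4.png",c[0][:,:,::-1])
for ph in (.38,.7,.75,.8):
  a=ph-1.642; print(ph,proj(c,(.5055+.105*np.cos(a),-.2115+.105*np.sin(a),.075)))
m=(c[0].min(2)>195)[100:300].astype(np.uint8); n,L,s,ce=cv2.connectedComponentsWithStats(m)
for i in range(1,n):
  if s[i,4]>200: print(s[i],ce[i]+[0,100])
E
```

```text
t 9.93 p [ 0.5972 -0.3191  0.0667] th 2.283 q [ 0.62  1.07 -0.44  1.2   0.47  0.97  0.83] F [ 0.2 -0.2 -0. ] op 0.248 gf 0.0
0.38 [233.83406916 199.77866383]
0.7 [304.23161949 216.84027906]
0.75 [315.38672648 217.48733011]
0.8 [326.55005656 217.59019387]
```

play_rows(
  delta_pos=[
    [0.0007,0.0142,0],
    [0.0007,0.0142,0],
    [0.0007,0.0142,0],
    [0.0007,0.0142,0],
    [0.0007,0.0142,0],
    [0.0007,0.0142,0],
    [0.0007,0.0142,0],
    [0.0007,0.0142,0],
    [0,0.006,0],
    [0,0,0],
  ],
  turn=[-0.1,-0.1,-0.1,-0.1,-0.1,-0.1,-0.1,-0.1,0,0],
)

```text
time: 11.22
position: [0.6458, -0.2185, 0.0668]
eef_rot: [0.0, 0.033, 0.999, -0.003]
contact_force: [3.3, -14.6, -2.0]
opening: 0.248
grasp_force: 7.2
```

```bash
python3 - <<'E'
from h import *
rep()
c=cam("wrist"); cv2.imwrite("pics/w5.png",c[0][:,:,::-1])
for ph in (.8,1.5,1.57):
  a=ph-1.642; print(ph,proj(c,(.5055+.105*np.cos(a),-.2115+.105*np.sin(a),.075)))
E
```

```text
t 11.22 p [ 0.6458 -0.2185  0.0668] th 3.077 q [ 0.51  1.1  -0.61  1.17  0.63  1.05  1.36] F [  3.3 -14.6  -2. ] op 0.248 gf 7.2
0.8 [151.73264187 152.56148656]
1.5 [299.88535347 217.98822834]
1.57 [315.48193852 218.65681439]
```

View pics/w5.png

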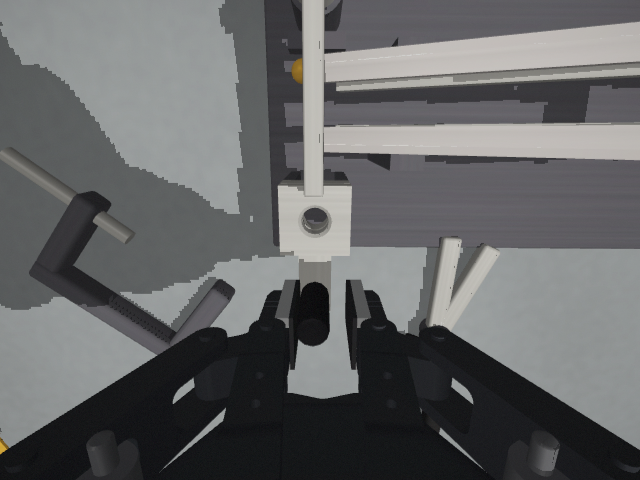

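The arm is home: the eye hole is at (315,220), against (315.5,218.7) predicted for 1.57 rad, with the lug hole below it. I'll lift off and measure the eye, the track and the rod.

play_rows(
  delta_pos=[
    [0,-0.004,0],
    [0,0,-0.03],
    [0,0,-0.04],
    [0,0,-0.045],
    [0,0,0],
  ],
  turn=[0,0,0,0,0],
  jaw=50,
)

```text
time: 11.9
position: [0.6468, -0.219, 0.1848]
eef_rot: [0.002, 0.031, 1.0, -0.0]
contact_force: [0.0, -1.3, -1.3]
opening: 0.5
grasp_force: 0.0
```

```bash
python3 - <<'E'
from h import *
rep()
c=cam("wrist"); cv2.imwrite("pics/w6.png",c[0][:,:,::-1]);im=c[0]
S=cam("scene"); print("mug",onz(S,(368,378),.05))
# eye hole: fit ellipse of hole region around prediction
u=proj(c,(.610,-.219,.075)); print("pred eye",u)
g=cv2.cvtColor(im,cv2.COLOR_RGB2GRAY); x,y=u.astype(int); w=g[y-30:y+30,x-30:x+30]
m=(w<160).astype(np.uint8); n,L,s,ce=cv2.connectedComponentsWithStats(m)
for i in range(1,n):
    if 30<s[i,4]<1500: e=ce[i]+[x-30,y-30]; print(s[i],e,onz(c,e,.075))
go((.677,.108,.16))
E
```

```text
t 11.9 p [ 0.6468 -0.219   0.1848] th 3.08 q [ 0.51  0.97 -0.65  1.05  0.55  1.27  1.44] F [ 0.  -1.3 -1.3] op 0.5 gf 0.0
mug [0.71663982 0.26308054 0.05      ]
pred eye [319.28937911 182.54831197]
[  0   0  25  60 835] [297.18323353 178.50538922] [ 0.60566645 -0.23661666  0.075     ]
[ 35   0  25  60 829] [339.94813028 178.71049457] [ 0.60793634 -0.20214415  0.075     ]
[ 21  23  19  19 286] [318.83216783 184.18881119] [ 0.61130064 -0.21945506  0.075     ]
delta tool [-0.0115  0.3282  0.0214] turn None
```

View pics/w6.png

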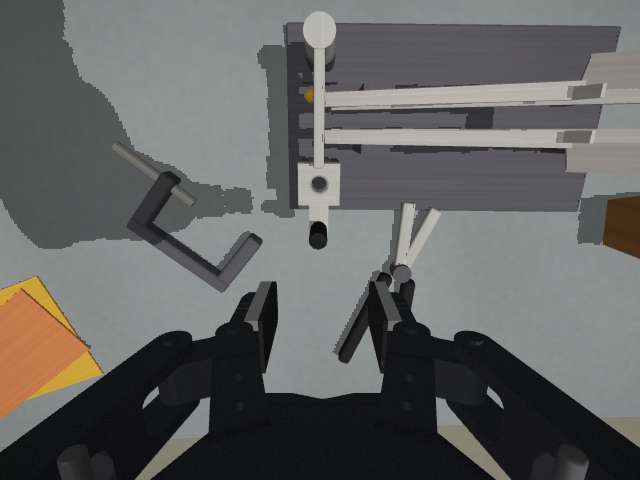

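The eye hole is at (319,184), the lip ends are around (328,103) and (328,131), and the mouth and rod stand are at the right. I'll move over the rod.

play_rows(
  delta_pos=[
    [-0.0015,0.041,0],
    [-0.0015,0.041,0],
    [-0.0015,0.041,0],
    [-0.0015,0.041,0],
    [-0.0015,0.041,0],
    [-0.0015,0.041,0],
    [-0.0015,0.041,0],
    [-0.0015,0.041,0.01],
    [0,0,0.01],
    [0,0,0],
  ],
  turn=[0,0,0,0,0,0,0,0,0,0],
)

```text
time: 13.25
position: [0.6767, 0.1071, 0.16]
eef_rot: [-0.001, 0.03, 1.0, -0.001]
contact_force: [-0.2, -0.1, 0.7]
opening: 0.502
grasp_force: 0.0
```

```bash
python3 - <<'E'
from h import *
rep()
c=cam("wrist"); cv2.imwrite("pics/w7.png",c[0][:,:,::-1]);im=c[0]
print("pred grip top",proj(c,(.677,.108,.093)))
go((.677,.108,.047))
E
```

```text
t 13.25 p [0.6767 0.1071 0.16  ] th 3.082 q [ 0.01  1.   -0.61  1.06  0.54  1.23  0.96] F [-0.2 -0.1  0.7] op 0.502 gf 0.0
pred grip top [323.31649412 242.73422241]
delta tool [0.     0.0014 0.1138] turn None
```

View pics/w7.png

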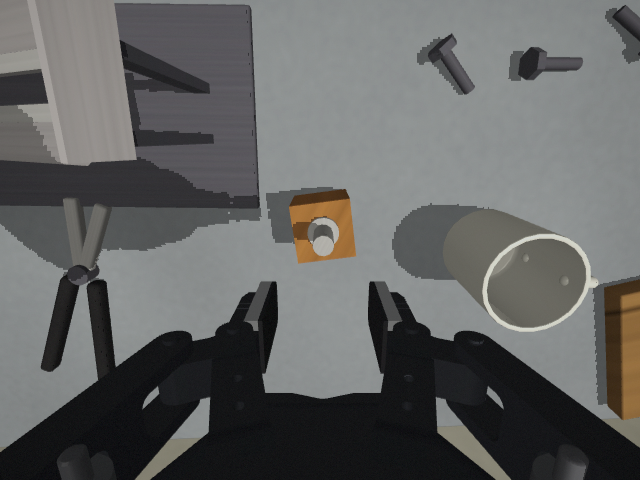

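The rod's grip top is at (322.5,243.5), within 1 px of prediction. Descend and grasp.

play_rows(
  delta_pos=[
    [0,0,0.03],
    [0,0,0.03],
    [0,0,0.03],
    [0,0,0.022],
    [0,0,0],
  ],
  turn=[0,0,0,0,0],
)

```text
time: 13.92
position: [0.6767, 0.1074, 0.0485]
eef_rot: [-0.001, 0.03, 1.0, -0.0]
contact_force: [0.6, -0.3, 1.0]
opening: 0.502
grasp_force: 0.0
```

play_rows(
  delta_pos=[
    [0,0,0],
    [0,0,0],
    [0,0,0],
    [0,0,0],
    [0,0,0],
  ],
  turn=[0,0,0,0,0],
  jaw=0,
)

```text
time: 14.55
position: [0.6778, 0.1082, 0.0509]
eef_rot: [0.001, 0.03, 1.0, 0.0]
contact_force: [-0.5, -1.6, 8.0]
opening: 0.163
grasp_force: 58.6
```

play_rows(
  delta_pos=[
    [0,0,-0.02],
    [0,0,-0.035],
    [0,0,-0.04],
    [0,0,-0.04],
    [0,0,0],
    [0.002,-0.041,0],
    [0.002,-0.041,0],
    [0.002,-0.041,0],
    [0.002,-0.041,0],
    [0.002,-0.041,0],
    [0.002,-0.041,0],
    [0.002,-0.041,0],
    [0.018,-0.035,0],
    [0.018,0,0],
    [0,0,0],
    [0,0,0],
  ],
  turn=[0,0,0,0,0,0,0,0,0,0,0,0,0,0,0,0],
)

```text
time: 16.55
position: [0.6087, -0.21, 0.1847]
eef_rot: [0.0, 0.029, 1.0, 0.0]
contact_force: [-0.3, -0.8, -2.5]
opening: 0.168
grasp_force: 58.8
```

```bash
python3 - <<'E'
from h import *
rep(); s,p,A,th=st()
c=cam("wrist"); cv2.imwrite("pics/w8.png",c[0][:,:,::-1]);a=c[0][150:390,160:480,::-1]
cv2.imwrite("pics/w8z.png",cv2.resize(a,(800,600),interpolation=cv2.INTER_CUBIC))
print("eye px",proj(c,(.6108,-.2193,.075)), "tool axis z=.004+[0,38,-41]",[proj(c,p+A@[0,0,z]).round(1) for z in(-.042,-.004,.041)])
go((.6108,-.2193,.13))
for n in("scene","side"):
    C=cam(n); u=proj(C,p).astype(int); b=C[0][u[1]-50:u[1]+70,u[0]-80:u[0]+80,::-1]
    cv2.imwrite(f"pics/{n}8.png",cv2.resize(b,(400,300),interpolation=cv2.INTER_CUBIC))
    print(n,u,[proj(C,p+A@[0,0,z]).round(1) for z in(-.042,-.004,.041)])
cv2.imwrite("pics/c8.png",np.vstack([np.hstack([cv2.imread("pics/scene8.png"),cv2.imread("pics/side8.png")]),cv2.resize(cv2.imread("pics/w8z.png")[:300*2],(800,300))*1]))
E
```

```text
t 16.55 p [ 0.6087 -0.21    0.1847] th 3.083 q [ 0.55  0.91 -0.66  1.23  0.55  1.18  1.39] F [-0.3 -0.8 -2.5] op 0.168 gf 58.8
eye px [311.11111602 229.94753714] tool axis z=.004+[0,38,-41] [array([321.4, 323.6]), array([321.7, 283.9]), array([321.8, 254.4])]
delta tool [-0.0026 -0.0093  0.0545] turn None
scene [246 194] [array([245.2, 181. ]), array([246.4, 193. ]), array([247.8, 206.8])]
side [358 169] [array([359.3, 154.8]), array([358.7, 167.9]), array([358. , 182.9])]
```

View pics/c8.png

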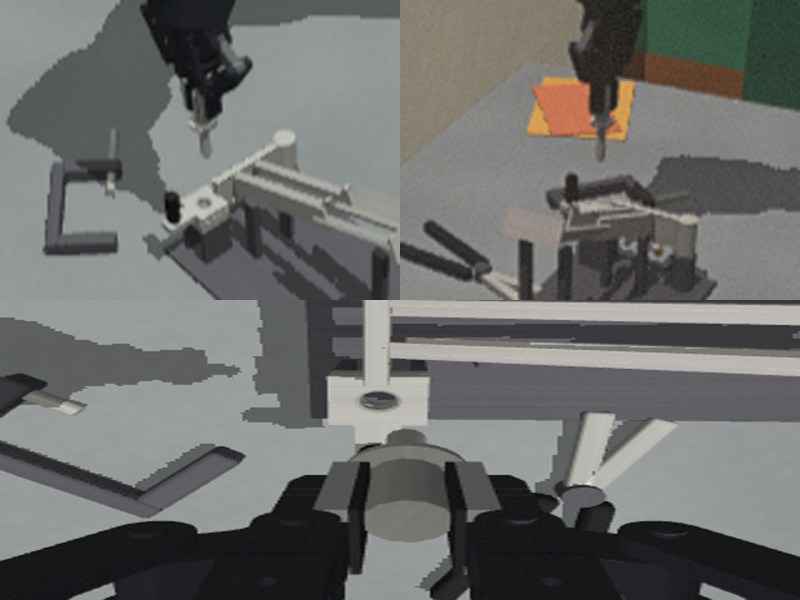

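Two views remain. The rod hangs straight in the jaws: in the wrist view its foot is near px (322,256), against a predicted tool axis of (322,254). The eye is at (312,230), matching prediction. I'll align and measure numerically.

play_rows(
  delta_pos=[
    [-0.0026,-0.0093,0],
    [0,0,0.02],
    [0,0,0.02],
    [0,0,0],
    [0,0,0],
  ],
  turn=[0,0,0,0,0],
)

```text
time: 17.32
position: [0.6108, -0.22, 0.1453]
eef_rot: [0.0, 0.03, 1.0, 0.0]
contact_force: [0.4, -0.3, -1.1]
opening: 0.163
grasp_force: 58.8
```

```bash
python3 - <<'E'
from h import *
rep(); s,p,A,th=st()
c=cam("wrist"); cv2.imwrite("pics/w9.png",c[0][:,:,::-1]); g=cv2.cvtColor(c[0],cv2.COLOR_RGB2GRAY)
print("eye px",proj(c,(.6108,-.2193,.075)),"foot",proj(c,p+A@[0,0,.041]),proj(c,p+A@[0,0,.02]),"flange",proj(c,p+A@[0,0,.004]))
for y in range(190,300,6): print(y,g[y,280:364:3])
go((.6108,-.2193,.1))
E
```

```text
t 17.32 p [ 0.6108 -0.22    0.1453] th 3.083 q [ 0.56  0.96 -0.65  1.26  0.58  1.11  1.38] F [ 0.4 -0.3 -1.1] op 0.163 gf 58.8
eye px [322.90445862 240.80185325] foot [321.81932905 254.39909049] [321.75111088 266.52133265] flange [321.68876603 277.5998963 ]
190 [ 95  97  97  52  57  56  58  95  96  94  96  96  95 186 189 189 188 178
 179 179 181 182 183 183 184 165 166 128]
196 [ 96  98  97  61  56  56  56  96  96  97  96  96  94 186 189 188 185 181
 181 182 181 182 182 182 182 181 182 182]
202 [ 98  98  96  62  58  57  59  57  43  39  39  56  57 186 189 188 183 149
 174 174 179 178 180 181 180 181 181 182]
208 [ 96  97  96  62  58  57  58  58  41  40  32  59  59 187 189 188 180  58
  58  38  40  67  97  97  98  97  97  96]
214 [ 95  96  97  70  56  57  57  81  81  81  81  83  81 186 189 189 180  82
  84  82  83  83  97  97  97  97  97  97]
220 [ 96  98  98  70  58  58  58 186 188 188 188 120 119 185 190 188 178 189
 190 191 190 190 190  96  97  96  96  97]
226 [ 95  95  97  84  58  58  60 189 189 189 190 190 189 187 190 189 183 191
 192 190 192 192 172 101 100 101 101 100]
232 [ 96 
[... 706 characters left out ...]
68 [157 159 160 159 159 161 158 158 157 124  91 106 121 119 123 121 120 113
  81  95 158 158 158 160 159 159 159 157]
274 [159 160 160 160 157 158 158 125 119 119 119 120 120 120 122 124 121 124
 122 123 121  72 160 160 160 160 159 158]
280 [158 158 157 158 156  83  83  84  19  24 121  89  86  83  81  79  78  74
 120 123  20  84  84  84  86 156 157 159]
286 [158 159 159 159  83  84  84  84  20  18  89  90  86  85  81  79  78  71
  71  98  22  83  84  85  84 159 159 159]
292 [25 27 27 26 82 85 83 84 20 19 88 89 86 83 82 78 78 71 70 55 20 51 83 83
 84 55 22 26]
298 [24 23 20 71 83 85 84 66 15 37 89 89 86 84 81 79 78 72 70 66 20 20 83 83
 84 83 22 24]
delta tool [0.0001 0.0007 0.0454] turn None
```

play_rows(
  delta_pos=[
    [0,0.0007,0.012],
    [0,0,0.012],
    [0,0,0.006],
    [0,0,0.005],
    [0,0,0],
  ],
  turn=[0,0,0,0,0],
)

```text
time: 18.0
position: [0.6103, -0.219, 0.1092]
eef_rot: [-0.0, 0.029, 1.0, 0.0]
contact_force: [-0.2, 0.1, -1.0]
opening: 0.163
grasp_force: 58.8
```

play_rows(
  delta_pos=[
    [0,0,0.006],
    [0,0,0.006],
    [0,0,0.006],
    [0,0,0],
  ],
  turn=[0,0,0,0],
)

```text
time: 18.5
position: [0.6102, -0.219, 0.0909]
eef_rot: [-0.0, 0.029, 1.0, 0.0]
contact_force: [-0.1, -0.3, -0.9]
opening: 0.164
grasp_force: 58.8
```

play_rows(
  delta_pos=[
    [0,0,0.006],
    [0,0,0.006],
    [0,0,0.004],
    [0,0,0],
  ],
  turn=[0,0,0,0],
)

```text
time: 19.0
position: [0.6103, -0.219, 0.0752]
eef_rot: [-0.0, 0.029, 1.0, 0.0]
contact_force: [0.8, 1.5, -1.3]
opening: 0.163
grasp_force: 58.8
```

play_rows(
  delta_pos=[
    [0,0,0.002],
    [0,0,0.002],
    [0,0,0],
  ],
  turn=[0,0,0],
)

```text
time: 19.38
position: [0.6103, -0.2191, 0.0714]
eef_rot: [-0.0, 0.029, 1.0, 0.0]
contact_force: [0.4, 0.5, -1.3]
opening: 0.163
grasp_force: 58.8
```

play_rows(
  delta_pos=[
    [0,0,0.0015],
    [0,0,0.0015],
    [0,0,0],
  ],
  turn=[0,0,0],
)

```text
time: 19.75
position: [0.6109, -0.2191, 0.0704]
eef_rot: [0.001, 0.03, 1.0, -0.0]
contact_force: [-7.5, 0.5, 27.1]
opening: 0.163
grasp_force: 62.1
```

The flange bottomed out (27 N at TCP z 0.0704, consistent with the stand offset). Release and lift, then look at the mouth from above.

play_rows(
  delta_pos=[
    [0,0,-0.0015],
    [0,0,0],
    [0,0,0],
    [0,0,-0.01],
    [0,0,-0.03],
    [0,0,-0.04],
    [0,0,-0.045],
    [0,0,-0.05],
    [0,0,-0.05],
    [0.001,0.04,0],
    [0.001,0.05,0],
    [0.001,0.05,0],
    [0.001,0.05,0],
    [0,0,0],
    [0,0,0],
  ],
  turn=[0,0,0,0,0,0,0,0,0,0,0,0,0,0,0],
  jaw=40,
)

```text
time: 21.62
position: [0.6176, -0.0298, 0.2954]
eef_rot: [0.0, 0.03, 1.0, -0.0]
contact_force: [-0.8, -0.1, 0.3]
opening: 0.399
grasp_force: 0.0
```

```bash
python3 - <<'E'
from h import *
rep(); s,p,A,th=st()
c=cam("wrist"); im=c[0][:,:,::-1].copy()
ps=-1.642; X=np.array([np.cos(ps),np.sin(ps),0]);Y=np.array([-np.sin(ps),np.cos(ps),0])
O=np.array([.5055,-.2115,0]) # hinge
np.save("pics/w10.npy",im); cv2.imwrite("pics/w10raw.png",im)
for cy in(.04,.05,.06):
    for tx in(-.262,-.152,0):
        q=O+Y*cy+X*(tx*np.cos(.4189)+.01)+np.array([0,0,.078-tx*np.sin(.4189)]); print(cy,tx,q.round(4),proj(c,q).round(1))
cv2.imwrite("pics/w10.png",cv2.resize(im[:300,200:600] ,(800,600),interpolation=cv2.INTER_CUBIC))
E
```

```text
t 21.62 p [ 0.6176 -0.0298  0.2954] th 3.082 q [ 0.28  0.77 -0.68  1.15  0.46  1.38  1.16] F [-0.8 -0.1  0.3] op 0.399 gf 0.0
0.04 -0.262 [0.5617 0.0144 0.1846] [373.4 155.6]
0.04 -0.152 [ 0.5546 -0.0858  0.1398] [257.6 151.7]
0.04 0 [ 0.5447 -0.2243  0.078 ] [142.  147.8]
0.05 -0.262 [0.5717 0.0137 0.1846] [372.6 168.4]
0.05 -0.152 [ 0.5645 -0.0865  0.1398] [258.  162.8]
0.05 0 [ 0.5547 -0.225   0.078 ] [143.3 157.1]
0.06 -0.262 [0.5817 0.013  0.1846] [372.  180.9]
0.06 -0.152 [ 0.5745 -0.0872  0.1398] [258.5 173.6]
0.06 0 [ 0.5646 -0.2257  0.078 ] [144.6 166.3]
```

View pics/w10raw.png

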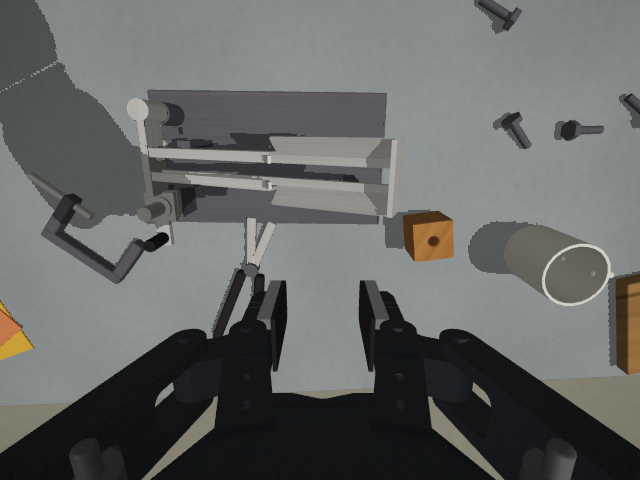

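The rod is seated in the eye (grip at (150,212)). The mouth runs from col 270 to 387 with its slot near row 175. That puts the chute centre line 55 mm from the hinge and the outlet at the hinge's x, and it agrees with the base plate's midpoint. Now the bolts.

play_rows(
  delta_pos=[
    [0.008,0.045,0],
    [0.008,0.045,0],
    [0.008,0.045,0],
    [0.008,0.045,0],
    [0.008,0.045,0],
    [0.008,0.045,0],
    [0,0,0],
    [0,0,0],
  ],
  turn=[0,0,0,0,0,0,0,0],
  jaw=50,
)

```text
time: 22.68
position: [0.5861, 0.2419, 0.295]
eef_rot: [0.0, 0.03, 1.0, -0.0]
contact_force: [0.0, -1.8, 0.0]
opening: 0.501
grasp_force: 0.0
```

```bash
cat >> h.py <<'E'
def bolts(c,thr=78,show=False,z0=.0):
    """dark elongated blobs on the bench; returns list (origin xy, yaw of axis toward head, length, px centroid)"""
    g=cv2.cvtColor(c[0],cv2.COLOR_RGB2GRAY); m=(g<thr).astype(np.uint8)
    n,L,s,ce=cv2.connectedComponentsWithStats(m); out=[]
    for i in range(1,n):
        x,y,w,h,a=s[i]
        if not 60<a<4000 or x<2 or y<2 or x+w>638: continue
        v,u=np.nonzero(L==i)
        P=np.array([onz(c,(uu,vv),.010)[:2] for uu,vv in zip(u,v)]); m0=P.mean(0); Q=P-m0
        w_,V=np.linalg.eigh(Q.T@Q); ax=V[:,1]; t=Q@ax; sd=Q@V[:,0]
        ln=np.ptp(t); wd=np.ptp(sd)
        if not(.035<ln<.065 and wd<.04): continue
        mid=(t.max()+t.min())/2
        wp=np.ptp(sd[t>t.max()-.007]); wn=np.ptp(sd[t<t.min()+.007])
        if wn>wp: ax=-ax; t=-t; wp,wn=wn,wp
        b=np.arctan2(ax[1],ax[0])
        sh=sd[t<t.max()-.012]; lat=(sh.max()+sh.min())/2*V[:,0]
        o=m0+lat+ax*(t.max()-.0085)
        out.append((o,b,ln,wp,wn,ce[i]))
        print("bolt o",o.round(4),"yaw",round(b,3),"len",round(ln,4),"w head/tip",round(wp,4),round(wn,4),"px",ce[i].round(0))
    return out
E
python3 - <<'E'
from h import *
rep(); c=cam("wrist"); cv2.imwrite("pics/w11.png",c[0][:,:,::-1]); bolts(c)
print("--thr60");bolts(c,60)
E
```

```text
t 22.68 p [0.5861 0.2419 0.295 ] th 3.081 q [-0.19  0.79 -0.65  1.07  0.45  1.41  0.75] F [ 0.  -1.8  0. ] op 0.501 gf 0.0
bolt o [0.4262 0.2007] yaw 0.989 len 0.0502 w head/tip 0.0251 0.01 px [273.  59.]
bolt o [0.5448 0.3909] yaw 0.867 len 0.0492 w head/tip 0.0244 0.0099 px [427. 150.]
bolt o [0.5526 0.2931] yaw -1.476 len 0.0486 w head/tip 0.024 0.0034 px [365. 166.]
bolt o [0.5668 0.234 ] yaw 0.727 len 0.0371 w head/tip 0.0019 0.0019 px [310. 174.]
--thr60
bolt o [0.5443 0.39  ] yaw 0.856 len 0.0482 w head/tip 0.0229 0.002 px [428. 154.]
```

```bash
python3 - <<'E'
from h import *
c=cam("wrist")
for t in(84,90,100): print(t);bolts(c,t)
g=cv2.cvtColor(c[0],cv2.COLOR_RGB2GRAY); print(g[150:200:3,285:335:3])
E
```

```text
84
bolt o [0.4269 0.2005] yaw 0.96 len 0.0521 w head/tip 0.0251 0.0103 px [271.  58.]
bolt o [0.5485 0.3879] yaw 0.827 len 0.0556 w head/tip 0.0245 0.0111 px [425. 150.]
bolt o [0.5528 0.2929] yaw -1.481 len 0.0486 w head/tip 0.024 0.0036 px [365. 166.]
bolt o [0.5627 0.2399] yaw 0.723 len 0.038 w head/tip 0.0028 0.0019 px [314. 170.]
bolt o [0.5513 0.2209] yaw -2.402 len 0.0372 w head/tip 0.0047 0.0038 px [310. 173.]
bolt o [0.5639 0.1042] yaw 1.581 len 0.0474 w head/tip 0.0134 0.0054 px [208. 186.]
90
bolt o [0.427  0.2005] yaw 0.971 len 0.0521 w head/tip 0.0264 0.0113 px [272.  58.]
bolt o [0.5489 0.3878] yaw 0.86 len 0.0556 w head/tip 0.0245 0.0102 px [425. 150.]
bolt o [0.537  0.2131] yaw -2.387 len 0.054 w head/tip 0.024 0.0104 px [305. 165.]
bolt o [0.555  0.2859] yaw -1.632 len 0.0569 w head/tip 0.0207 0.0091 px [365. 167.]
100
bolt o [0.427  0.2005] yaw 0.968 len 0.0521 w head/tip 0.0264 0.0113 px [272.  58.]
bolt o [0.549 0.388] yaw 0.866 len 0.0559 w head/tip 0.0253 0.0102 px [425. 150.]
bolt o [0.537  0.2132] yaw -2.388 len 0.054 w head/tip 0.025 0.0114 px [305. 166.]
bol
[... 588 characters left out ...]
142 141 141 142  93  63  79  92  70 139 142 140 141 141 141]
 [139 139 140 140 140 140 141 141  64  80  91  70 142 141 142 142 141]
 [138 137 139 142 140 140 142 141 141  64  79  90  69 141 141 143 142]
 [139 139 139 142 140 141 141 141 141 143  65  80  90  68 140 142 144]
 [142 141 141 142 142 139 141 141 142 143 143  65  81 139 140 141 142]
 [141 139 139 141 142 141 141 140 141 140 142 142 142 141 141 141 140]
 [139 141 139 139 141 141 141 140 141 141 140 138 139 141 141 141 140]
 [139 141 139 139 140 141 141 142 141 141 139 139 140 139 142 141 141]
 [140 139 139 139 139 141 140 142 142 140 141 141 139 139 141 141 141]
 [141 141 141 141 141 142 142 141 142 143 142 141 140 141 141 140 140]]
```

```bash
cat >> h.py <<'E'
def bolts2(c,thr=100):
    g=cv2.cvtColor(c[0],cv2.COLOR_RGB2GRAY); m=(g<thr).astype(np.uint8)
    n,L,s,ce=cv2.connectedComponentsWithStats(m); out=[]
    for i in range(1,n):
        x,y,w,h,a=s[i]
        if not 60<a<4000 or x<2 or y<2 or x+w>638: continue
        v,u=np.nonzero(L==i)
        P=np.array([onz(c,(uu,vv),.0075)[:2] for uu,vv in zip(u,v)]); m0=P.mean(0); Q=P-m0
        w_,V=np.linalg.eigh(Q.T@Q); ax=V[:,1]; t=Q@ax
        if not(.04<np.ptp(t)<.07) or np.ptp(Q@V[:,0])>.045: continue
        if np.ptp((Q@V[:,0])[t<t.min()+.008])>np.ptp((Q@V[:,0])[t>t.max()-.008]): ax=-ax
        for _ in range(3):
            t=P@ax; T=P[(t<t.min()+.032)&(t>t.min()+.002)]
            mm=T.mean(0); _,_,vt=np.linalg.svd(T-mm); ax=vt[0]*np.sign(vt[0]@ax)
        tip=mm+ax*(t.min()-mm@ax); o=tip+ax*.0396; b=np.arctan2(ax[1],ax[0])
        sw=np.ptp((T-mm)@[-ax[1],ax[0]])
        g_=o-ax*.012; out.append((o,b,g_))
        print("bolt o",o.round(4),"yaw",round(b,3),"len",round(np.ptp(t),4),"shankw",round(sw,4),"GRASP",g_.round(4),"px",ce[i].round(0))
    return out
E
python3 - <<'E'
from h import *
c=cam("wrist"); print("wrist");B=bolts2(c)
S=cam("scene");D=cam("side")
print("scene");bolts2(S);print("side");bolts2(D)
for o,b,g in B: go((*g,.06),b); go((*g,.06),b+np.pi)
E
```

```text
wrist
bolt o [0.423  0.1975] yaw 0.958 len 0.0524 shankw 0.0137 GRASP [0.4161 0.1877] px [272.  58.]
bolt o [0.5412 0.385 ] yaw 0.86 len 0.0561 shankw 0.0146 GRASP [0.5334 0.3759] px [425. 150.]
bolt o [0.5415 0.2153] yaw -2.423 len 0.054 shankw 0.0132 GRASP [0.5505 0.2232] px [305. 166.]
bolt o [0.5554 0.2952] yaw -1.576 len 0.0571 shankw 0.0106 GRASP [0.5555 0.3072] px [365. 167.]
scene
bolt o [ 0.5858 -0.3009] yaw -2.276 len 0.0472 shankw 0.0159 GRASP [ 0.5936 -0.2918] px [235. 227.]
bolt o [0.4361 0.2363] yaw 1.126 len 0.0503 shankw 0.0195 GRASP [0.4309 0.2255] px [425. 288.]
bolt o [0.5417 0.2164] yaw -2.428 len 0.0549 shankw 0.0119 GRASP [0.5508 0.2242] px [401. 328.]
bolt o [0.5535 0.2949] yaw -1.643 len 0.0524 shankw 0.0128 GRASP [0.5543 0.3069] px [428. 352.]
bolt o [0.5492 0.3985] yaw 0.899 len 0.0481 shankw 0.0187 GRASP [0.5417 0.3891] px [462. 368.]
side
bolt o [0.5419 0.2162] yaw -2.336 len 0.0524 shankw 0.0156 GRASP [0.5502 0.2249] px [305. 327.]
bolt o [0.4235 0.1995] yaw 0.839 len 0.0511 shankw 0.014 GRASP [0.4155 0.1905] px [367. 337.]
bolt o [0.5536 0.2982] yaw -1.563 len 0.0607 shankw 0.0121 GRASP [0.5535 0.3102] px [285. 351.]
bolt o [0.5428 0.3869] yaw 0.708 len 0.0526 shankw 0.0139 GRASP [0.5337 0.3791] px [273. 381.]
delta tool [ 0.1663 -0.0647  0.2351] turn 2.124
delta tool [ 0.1663 -0.0647  0.2351] turn -1.018
delta tool [0.0604 0.1303 0.2351] turn 2.221
delta tool [0.0604 0.1303 0.2351] turn -0.92
delta tool [ 0.0342 -0.0211  0.2351] turn -0.778
delta tool [ 0.0342 -0.0211  0.2351] turn 2.363
delta tool [0.0343 0.0631 0.2351] turn -1.626
delta tool [0.0343 0.0631 0.2351] turn 1.516
```

The three cameras agree. First bolt: the one at (0.5505, 0.2232).

play_rows(
  delta_pos=[
    [0.0171,-0.0105,0],
    [0.0171,-0.0106,0],
    [0,0,0.018],
    [0,0,0.018],
    [0,0,0.018],
    [0,0,0.018],
    [0,0,0.018],
    [0,0,0.018],
    [0,0,0.018],
    [0,0,0.018],
    [0,0,0.018],
    [0,0,0.018],
    [0,0,0.018],
    [0,0,0.018],
    [0,0,0.018],
    [0,0,0],
    [0,0,0],
  ],
  turn=[0,0,0.182,0.182,0.182,0.182,0.182,0.182,0.182,0.182,0.182,0.182,0.182,0.182,0.179,0,0],
)

```text
time: 25.05
position: [0.5505, 0.2241, 0.0617]
eef_rot: [-0.0, 0.935, 0.354, 0.0]
contact_force: [0.2, -0.7, 0.5]
opening: 0.5
grasp_force: 0.0
```

```bash
python3 - <<'E'
from h import *
rep(); go((.5505,.2235,-.014),.718)
c=cam("wrist"); bolts2(c); cv2.imwrite("pics/w12.png",c[0][:,:,::-1])
E
```

```text
t 25.05 p [0.5505 0.2241 0.0617] th 0.724 q [-0.46  0.94  0.03  1.56 -0.05  0.64 -1.25] F [ 0.2 -0.7  0.5] op 0.5 gf 0.0
delta tool [-0.0004  0.0005  0.0757] turn 0.006
bolt o [0.5413 0.3838] yaw 0.897 len 0.0564 shankw 0.0191 GRASP [0.5338 0.3744] px [116. 101.]
bolt o [0.5556 0.2955] yaw -1.609 len 0.0575 shankw 0.0121 GRASP [0.5561 0.3075] px [235. 167.]
```

play_rows(
  delta_pos=[
    [0,0,0.02],
    [0,0,0.02],
    [0,0,0.02],
    [0,0,0.0135],
    [0,0,0],
  ],
  turn=[0,0,0,0,0],
)

```text
time: 25.72
position: [0.5498, 0.224, -0.0131]
eef_rot: [-0.0, 0.936, 0.352, -0.001]
contact_force: [0.2, 0.8, -0.1]
opening: 0.499
grasp_force: 0.0
```

play_rows(
  delta_pos=[
    [0,0,0],
    [0,0,0],
    [0,0,0],
    [0,0,0],
    [0,0,0],
  ],
  turn=[0,0,0,0,0],
  jaw=0,
)

```text
time: 26.35
position: [0.5506, 0.2243, -0.012]
eef_rot: [-0.0, 0.936, 0.352, 0.001]
contact_force: [0.3, 0.3, 6.4]
opening: 0.08
grasp_force: 59.1
```

play_rows(
  delta_pos=[
    [0,0,-0.03],
    [0,0,-0.045],
    [0,0,-0.045],
    [0,0,-0.045],
    [0,0,-0.045],
    [0,0,-0.035],
    [-0.0414,0.0068,0],
    [-0.0414,0.0068,0],
    [-0.0414,0.0068,0],
    [-0.0414,0.0068,0],
    [-0.0414,0.0068,0],
    [-0.0414,0.0068,0],
    [0,0,0],
    [0,0,0],
  ],
  turn=[0,-0.156,-0.156,-0.156,-0.156,-0.156,0,0,0,0,0,0,0,0],
)

```text
time: 28.1
position: [0.5731, -0.0259, 0.2325]
eef_rot: [-0.0, 0.732, 0.682, 0.0]
contact_force: [0.8, 0.3, -1.3]
opening: 0.083
grasp_force: 58.7
```

```bash
python3 - <<'E'
from h import *
rep(); s,p,A,th=st(); go((.5739,-.0268,.172),1.5)
c=cam("wrist"); cv2.imwrite("pics/w13.png",c[0][:,:,::-1])
print("scene all bolts");bolts2(cam("scene"))
print(proj(c,(.5739,-.0268,.162)),proj(c,(.5739+.0187*.26,-.0268+.05,.162+.022)))
E
```

```text
t 28.1 p [ 0.5731 -0.0259  0.2325] th 1.5 q [ 0.11  0.69 -0.24  1.46  0.18  1.02 -0.24] F [ 0.8  0.3 -1.3] op 0.083 gf 58.7
delta tool [-0.0008  0.0009  0.0605] turn 0.0
scene all bolts
bolt o [0.4361 0.2363] yaw 1.126 len 0.0503 shankw 0.0195 GRASP [0.4309 0.2255] px [425. 288.]
bolt o [0.5516 0.2865] yaw -1.692 len 0.0526 shankw 0.0127 GRASP [0.5531 0.2984] px [428. 352.]
bolt o [0.5492 0.3985] yaw 0.899 len 0.0481 shankw 0.0187 GRASP [0.5417 0.3891] px [462. 368.]
[322.75972541 243.15951196] [324.94952608 177.22071031]
```

```bash
python3 - <<'E'
from h import *
s,p,A,th=st(); c=cam("wrist"); g=cv2.cvtColor(c[0],cv2.COLOR_RGB2GRAY)
for y in (150,165,180,195,210,230,250,262,274,286): print(y,g[y,260:388:4])
X=np.array([np.cos(-1.642),np.sin(-1.642),0])
for tx in(-.262,-.25,-.235,-.22,-.207):
    q=np.array([.5604,-.2154,.078])+X*tx*np.cos(.4189); q[2]-=tx*np.sin(.4189); print(tx,proj(c,q).round(1),"edges",[proj(c,q+np.array([.9975,-.0711,0])*e).round(1)[0] for e in(-.00675,.00675)])
E
```

```text
150 [81 81 81 82 82 81 81 81 82 77 82 85 81 82 82 83 84 81 79 83 81 79 81 82
 83 83 84 79 84 82 82 80]
165 [ 83  82  81  82 101 140 140 139 140 140 140 140 141 140 141 141 140 139
 140 139 140 139 140 140 140 139 139 139 138  82  80  78]
180 [ 82  84  82  81 159 160 159 159 158 159 159 159 158 158 158 159 158 159
 158 158 159 158 158 158 158 157 157 157 157 157  81  80]
195 [ 82  86  83  82 118 134 133 136 136 104  98 102 102 102  83  84  83  81
  82 103 103 103  94  92 131 134 131 134 132  81  81  82]
210 [ 80  83  84  81  83 130 133 136 136 138 136 142 149 152  81  83  84  83
  83 150 151 152 131 129 132 134 132 131 133  82  81  82]
230 [ 83  83  83  85  85 129 136 133 135 138 136 134 149 152  47  49  48  49
  49 150 154 148 130 133 132 134 134 134  83  81  80  79]
250 [ 83  84  83  86  84  85 132 132 137 137 135 134 148  45  71  84  82  76
  55 148 153 133 129 131 134 133 130  97  84  83  82  83]
262 [ 84  84  84  87  84  84 131 135 135 136 137 136 148  51  71  85  81  77
  55 148 152 134 130 131 135 134 133  85  84  83  85  81]
274 [ 86  82  85  87  85  86 108 138 133 133 137 134 149  47  72  83  82  77
  54 149 151 133 132 131 132 131 134  86  85  83  83  82]
286 [ 86  82  85  82  83  84  83 134 132 133  97  98  98  23  70  83  82  73
  22  98  97  97 131 131 132 131  82  85  83  83  81  82]
-0.262 [322.9 178. ] edges [np.float64(312.0), np.float64(333.7)]
-0.25 [322.8 194.2] edges [np.float64(312.4), np.float64(333.3)]
-0.235 [322.8 212.9] edges [np.float64(312.8), np.float64(332.7)]
-0.22 [322.7 230.1] edges [np.float64(313.1), np.float64(332.3)]
-0.207 [322.7 243.8] edges [np.float64(313.4), np.float64(331.9)]
```

play_rows(
  delta_pos=[
    [0,0.002,0.02],
    [0,0,0.02],
    [0,0,0.02],
    [0,0,0],
    [0,0,0],
  ],
  turn=[0,0,0,0,0],
)

```text
time: 28.88
position: [0.5756, -0.0263, 0.1733]
eef_rot: [0.0, 0.732, 0.682, 0.0]
contact_force: [0.4, -0.4, 0.2]
opening: 0.08
grasp_force: 58.7
```

play_rows(
  delta_pos=[
    [0,0,0],
    [0,0,0],
    [0,0,-0.03],
    [0,0,-0.04],
    [0,0,0],
    [0,0,0],
    [0,0,0],
  ],
  turn=[0,0,0,0,0,0,0],
  jaw=40,
)

```text
time: 29.75
position: [0.5749, -0.0267, 0.2418]
eef_rot: [-0.0, 0.732, 0.682, -0.0]
contact_force: [0.4, -0.2, -0.6]
opening: 0.396
grasp_force: 0.0
```

```bash
python3 - <<'E'
from h import *
rep(); s,p,A,th=st(); c=cam("wrist"); g=cv2.cvtColor(c[0],cv2.COLOR_RGB2GRAY); cv2.imwrite("pics/w14.png",c[0][:,:,::-1])
p0=cv2.imread("pics/w13.png")
for y in range(190,420,10): print(y,g[y,296:352:4])
S=cam("scene"); a=cv2.imread("pics/scene0.png"); d=np.abs(S[0][:,:,::-1].astype(int)-a).sum(2)
cv2.imwrite("pics/s14.png",S[0][:,:,::-1])
X=np.array([np.cos(-1.642),np.sin(-1.642),0])
for tx in(0,-.013,-.04,-.08,-.12,-.16,-.2):
    q=np.array([.5604,-.2154,.078])+X*tx*np.cos(.4189); q[2]-=tx*np.sin(.4189)-.006; u=proj(S,q); i,j=u.round().astype(int); print(tx,u.round(1),"gray diff",d[j-2:j+3,i-2:i+3].mean().round(0))
E
```

```text
t 29.75 p [ 0.5749 -0.0267  0.2418] th 1.5 q [ 0.11  0.68 -0.24  1.43  0.18  1.05 -0.24] F [ 0.4 -0.2 -0.6] op 0.396 gf 0.0
190 [ 98  97 104 107 104  85  84  84  84  91 104 104  95  95]
200 [135 138 153 156 152  86  85  81  86 120 150 153 132 131]
210 [136 138 152 154 152  86  87  82  87 134 151 152 134 131]
220 [139 140 152 154 151  85  84  81  49 152 152 153 132 133]
230 [141 138 152 152 152  50  52  48  51 152 152 152 132 135]
240 [140 139 145 150 151  51  52  54  51 151 152 150 132 136]
250 [138 139 139 150 153  87  90  83  49 150 154 145 130 135]
260 [137 137 136 150 153  88  89  83  51 150 153 139 131 131]
270 [135 137 137 149 154  87  88  84  49 148 154 136 130 131]
280 [133 137 139 150 154  86  89  84  50 150 155 140 131 132]
290 [ 83  49 137 150 153  87  89  83  51 151 154  71  83  82]
300 [ 50  47 160 162 162  85  88  84  50 142 160 111  84  83]
310 [ 49  47 159 161 162  85  87  83  48 160 161 109  48  46]
320 [ 49  47 112 161 162  47  49  48  48 111 112 109  53  48]
330 [ 48  48  91 111 112  54  48  37  48 111 113 108  47  26]
340 [ 29  36  50 111 112  68  30  34  49 111 113  89  28  32]
350 [ 46  48  48 111 113  81  32  33  54 111 113  48  48  26]
360 [ 56  58  58 109 111  30  29  32  33 108 111  59  59  60]
370 [ 56  57  57 107 107  48  47  45  45 108 108  56  58  57]
380 [74 74 73 71 71 71 71 71 70 72 69 70 71 70]
390 [82 81 81 82 81 82 82 79 80 80 81 79 80 80]
400 [26 26 27 25 27 28 25 28 23 27 23 25 26 25]
410 [16 10 14 14 12 16 16 15 14 15 26 26 22 25]
0 [262.4 212.7] gray diff 106.0
-0.013 [265.4 213.8] gray diff 118.0
-0.04 [271.6 216. ] gray diff 108.0
-0.08 [281.1 219.4] gray diff 75.0
-0.12 [291.  222.9] gray diff 36.0
-0.16 [301.3 226.6] gray diff 15.0
-0.2 [312.  230.5] gray diff 17.0
```

The mouth is empty, so the bolt slid down. Heading for the next one, with a fresh look on the way.

play_rows(
  delta_pos=[
    [0.0415,-0.0054,0],
    [0.0415,-0.0054,0],
    [0.0415,-0.0054,0],
    [0.0415,-0.0054,0],
    [0.0415,-0.0054,0],
    [0.02,-0.0054,0],
    [0,0,0],
  ],
  turn=[0,0,0,0,0,0,0],
  jaw=50,
)

```text
time: 30.72
position: [0.5586, 0.2033, 0.2422]
eef_rot: [-0.0, 0.731, 0.682, -0.0]
contact_force: [0.2, -0.7, -0.1]
opening: 0.5
grasp_force: 0.0
```

```bash
cat > look.py <<'E'
from h import *
rep()
for o,b,g in bolts2(cam("wrist")):
    _,_,_,th=st(); b=b if abs((b-1.2+np.pi)%(2*np.pi)-np.pi)<1.6 else b+np.pi
    go((*g,-.0125),b)
E
python3 look.py
```

```text
t 30.73 p [0.5586 0.2033 0.2422] th 1.501 q [-0.3   0.71 -0.22  1.36  0.16  1.09 -0.61] F [ 0.2 -0.7 -0.1] op 0.5 gf 0.0
bolt o [0.5421 0.3853] yaw 0.854 len 0.0542 shankw 0.0159 GRASP [0.5342 0.3762] px [291.  37.]
bolt o [0.555  0.2948] yaw -1.601 len 0.0565 shankw 0.0103 GRASP [0.5554 0.3068] px [313. 115.]
bolt o [0.4233 0.1967] yaw 0.937 len 0.0528 shankw 0.014 GRASP [0.4162 0.187 ] px [209. 218.]
delta tool [ 0.1723 -0.0372  0.2547] turn 0.646
delta tool [ 0.1045 -0.0111  0.2547] turn -0.041
delta tool [-0.0248 -0.1414  0.2548] turn 0.562
```

play_rows(
  delta_pos=[
    [0.035,-0.0037,0],
    [0.035,-0.0037,0],
    [0.0345,-0.0037,0],
    [0,0,0.045],
    [0,0,0.045],
    [0,0,0.045],
    [0,0,0.045],
    [0,0,0.03],
    [0,0,0.025],
    [0,0,0.0195],
    [0,0,0],
  ],
  turn=[0,0,0,-0.05,0,0,0,0,0,0,0],
)

```text
time: 32.15
position: [0.5553, 0.3065, -0.0129]
eef_rot: [-0.0, 0.715, 0.699, -0.001]
contact_force: [0.1, 0.1, 0.6]
opening: 0.499
grasp_force: 0.0
```

play_rows(
  delta_pos=[
    [0,0,0],
    [0,0,0],
    [0,0,0],
    [0,0,0],
    [0,0,0],
  ],
  turn=[0,0,0,0,0],
  jaw=0,
)

```text
time: 32.78
position: [0.556, 0.3078, -0.0111]
eef_rot: [0.0, 0.715, 0.7, 0.001]
contact_force: [-0.9, -1.0, 7.3]
opening: 0.082
grasp_force: 59.0
```

```bash
python3 - <<'E'
from h import *
rep(); go((.5749,-.0267,.232),1.5)
E
```

```text
t 32.77 p [ 0.556   0.3078 -0.0111] th 1.55 q [-0.48  1.1  -0.16  1.41  0.24  0.65 -0.77] F [-0.9 -1.   7.3] op 0.082 gf 59.0
delta tool [-0.3338  0.0263 -0.2433] turn 0.05
```

play_rows(
  delta_pos=[
    [0,0,-0.03],
    [0,0,-0.045],
    [0,0,-0.045],
    [0,0,-0.045],
    [0,0,-0.045],
    [0,0,-0.035],
    [-0.0414,0.0054,0],
    [-0.0414,0.0054,0],
    [-0.0414,0.0054,0],
    [-0.0414,0.0054,0],
    [-0.0414,0.0054,0],
    [-0.0414,0.0054,0],
    [-0.0414,0.0054,0],
    [-0.0414,0.0054,0],
    [0,0,0],
    [0,0,0],
  ],
  turn=[0,0.05,0,0,0,0,0,0,0,0,0,0,0,0,0,0],
)

```text
time: 34.78
position: [0.5749, -0.0251, 0.2332]
eef_rot: [-0.0, 0.732, 0.682, 0.0]
contact_force: [-0.4, 0.2, -0.2]
opening: 0.081
grasp_force: 58.8
```

```bash
cat > drop.py <<'E'
from h import *
rep(); go((.5752,-.0267,.173),1.5)
c=cam("wrist"); g=cv2.cvtColor(c[0],cv2.COLOR_RGB2GRAY)
for y in (215,230,255,262,274): print(y,g[y,300:348:2])
E
python3 drop.py
```

```text
t 34.77 p [ 0.5749 -0.0251  0.2332] th 1.5 q [ 0.11  0.69 -0.25  1.45  0.18  1.02 -0.25] F [-0.4  0.2 -0.2] op 0.081 gf 58.8
delta tool [-0.0016  0.0004  0.0602] turn 0.0
215 [134 147 151 149 154 151 149  82  86  82  86  86  80  82  84  82 117 151
 149 154 151 150 131 129]
230 [136 133 151 149 153 152 149  47  49  48  50  47  46  48  50  47 135 150
 149 154 152 141 132 130]
255 [138 136 146 148 148 152  72  61  70  80  83  84  82  81  77  68  55 148
 150 152 148 134 131 130]
262 [136 136 142 149 149 152  74  62  70  79  84  85  82  82  78  70  55 149
 152 152 148 135 129 131]
274 [135 135 135 149 149 151  72  62  71  79  84  85  82  80  76  68  52 149
 151 152 136 133 128 132]
```

play_rows(
  delta_pos=[
    [-0.0015,0.0004,0.02],
    [0,0,0.02],
    [0,0,0.02],
    [0,0,0],
    [0,0,0],
  ],
  turn=[0,0,0,0,0],
)

```text
time: 35.45
position: [0.5756, -0.0268, 0.1738]
eef_rot: [0.0, 0.731, 0.682, 0.0]
contact_force: [-0.7, -0.3, -0.9]
opening: 0.081
grasp_force: 58.8
```

play_rows(
  delta_pos=[
    [0,0,0],
    [0,0,0],
    [0,0,-0.03],
    [0,0,-0.04],
    [0,0,0],
    [0,0,0],
    [0,0,0],
  ],
  turn=[0,0,0,0,0,0,0],
  jaw=40,
)

```text
time: 36.33
position: [0.575, -0.0274, 0.2423]
eef_rot: [-0.0, 0.732, 0.682, -0.0]
contact_force: [0.1, 0.2, -0.6]
opening: 0.4
grasp_force: 0.0
```

```bash
cat > mouth.py <<'E'
from h import *
rep(); c=cam("wrist"); g=cv2.cvtColor(c[0],cv2.COLOR_RGB2GRAY); import glob; n=len(glob.glob("pics/m*.png")); cv2.imwrite(f"pics/m{n}.png",c[0][:,:,::-1])
for y in range(200,330,12): print(y,g[y,300:348:4])
E
python3 mouth.py
```

```text
t 36.33 p [ 0.575  -0.0274  0.2423] th 1.5 q [ 0.12  0.68 -0.25  1.43  0.18  1.05 -0.24] F [ 0.1  0.2 -0.6] op 0.4 gf 0.0
200 [137 153 157 151  86  87  82  86 134 151 153 132]
212 [138 152 156 151  86  87  82  85 152 151 152 133]
224 [139 152 154 151  50  49  46  48 152 152 152 131]
236 [139 150 151 153  52  52  48  52 151 154 149 131]
248 [139 123 150 153  87  89  83  51 151 154 125 131]
260 [138 136 149 153  88  90  83  48 149 154 135 130]
272 [137 137 150 154  87  87  84  51 149 153 136 130]
284 [ 47 139 151 154  86  89  84  48 151 155 141  85]
296 [ 48 186 193 165  85  87  84  49 155 190 175  84]
308 [ 46 159 159 163  84  86  84  49 160 160 110  49]
320 [ 46 110 160 162  48  30  31  49 112 112 108  48]
```

play_rows(
  delta_pos=[
    [0.038,-0.0065,0],
    [0.038,-0.0065,0],
    [0.038,-0.0065,0],
    [0.038,-0.0065,0],
    [0.038,-0.0065,0],
    [0.038,-0.0065,0],
    [0.038,-0.0065,0],
    [0.038,-0.0065,0],
    [0,0,0],
  ],
  turn=[0,0,0,0,0,0,0,0,0],
  jaw=50,
)

```text
time: 37.5
position: [0.5437, 0.2824, 0.2422]
eef_rot: [-0.001, 0.73, 0.683, -0.0]
contact_force: [0.3, -1.6, 0.2]
opening: 0.501
grasp_force: 0.0
```

```bash
python3 look.py
```

```text
t 37.5 p [0.5437 0.2824 0.2422] th 1.504 q [-0.43  0.75 -0.21  1.28  0.16  1.13 -0.72] F [ 0.3 -1.6  0.2] op 0.501 gf 0.0
bolt o [0.5429 0.3862] yaw 0.826 len 0.0526 shankw 0.0142 GRASP [0.5348 0.3774] px [311. 115.]
bolt o [0.4233 0.1975] yaw 0.934 len 0.0529 shankw 0.0133 GRASP [0.4162 0.1878] px [231. 276.]
delta tool [ 0.0963 -0.0161  0.2548] turn 0.676
delta tool [-0.101  -0.1214  0.255 ] turn 0.567
```

play_rows(
  delta_pos=[
    [0.032,-0.0053,0],
    [0.032,-0.0053,0],
    [0.032,-0.0053,0],
    [0,0,0.045],
    [0,0,0.045],
    [0,0,0.045],
    [0,0,0.045],
    [0,0,0.03],
    [0,0,0.025],
    [0,0,0.0195],
    [0,0,0],
  ],
  turn=[0,0,0,0.163,0.163,0.162,0.162,0,0,0,0],
)

```text
time: 38.92
position: [0.5357, 0.3755, -0.0125]
eef_rot: [0.0, 0.911, 0.412, -0.001]
contact_force: [-0.3, 0.7, 0.6]
opening: 0.499
grasp_force: 0.0
```

play_rows(
  delta_pos=[
    [0,0,0],
    [0,0,0],
    [0,0,0],
    [0,0,0],
    [0,0,0],
  ],
  turn=[0,0,0,0,0],
  jaw=0,
)

```text
time: 39.55
position: [0.5364, 0.3767, -0.0105]
eef_rot: [-0.0, 0.911, 0.412, 0.001]
contact_force: [0.0, -0.9, 7.3]
opening: 0.075
grasp_force: 58.9
```

play_rows(
  delta_pos=[
    [0,0,-0.03],
    [0,0,-0.045],
    [0,0,-0.045],
    [0,0,-0.045],
    [0,0,-0.045],
    [0,0,-0.035],
    [-0.0399,0.0068,0],
    [-0.0399,0.0068,0],
    [-0.0399,0.0068,0],
    [-0.0399,0.0068,0],
    [-0.0399,0.0068,0],
    [-0.0399,0.0068,0],
    [-0.0399,0.0068,0],
    [-0.0399,0.0068,0],
    [-0.0399,0.0068,0],
    [-0.0399,0.0068,0],
    [0,0,0],
    [0,0,0],
  ],
  turn=[0,-0.13,-0.13,-0.13,-0.13,-0.13,0,0,0,0,0,0,0,0,0,0,0,0],
)

```text
time: 41.8
position: [0.5754, -0.0257, 0.2337]
eef_rot: [-0.0, 0.732, 0.682, 0.0]
contact_force: [0.1, -0.6, -0.4]
opening: 0.074
grasp_force: 58.8
```

```bash
python3 drop.py
```

```text
t 41.8 p [ 0.5754 -0.0257  0.2337] th 1.5 q [ 0.12  0.69 -0.27  1.44  0.2   1.03 -0.26] F [ 0.1 -0.6 -0.4] op 0.074 gf 58.8
delta tool [-0.001  -0.0001  0.0607] turn 0.0
215 [133 152 151 152 153 152 115  82  86  84  86  84  83  83  86  83 151 152
 150 152 151 140 132 131]
230 [137 127 151 149 155 152 130  48  48  50  50  48  48  48  48  51 152 149
 152 152 151 133 131 129]
255 [54 58 62 68 53 64 58 57 51 52 57 69 58 52 64 63 52 51 69 54 63 62 69 56]
262 [57 53 52 52 52 53 53 53 57 52 64 56 58 64 64 59 57 54 51 53 52 51 50 51]
274 [ 62  58  55  59  54  64  78  79  80  80  79  79  80  81  80  81  78  78
  77  79  67  51  53 134]
```

play_rows(
  delta_pos=[
    [-0.001,0,0.02],
    [0,0,0.02],
    [0,0,0.02],
    [0,0,0],
    [0,0,0],
  ],
  turn=[0,0,0,0,0],
)

```text
time: 42.48
position: [0.5757, -0.0268, 0.1743]
eef_rot: [0.0, 0.732, 0.682, 0.0]
contact_force: [0.0, 0.4, 0.5]
opening: 0.082
grasp_force: 58.8
```

play_rows(
  delta_pos=[
    [0,0,0],
    [0,0,0],
    [0,0,-0.03],
    [0,0,-0.04],
    [0,0,0],
    [0,0,0],
    [0,0,0],
  ],
  turn=[0,0,0,0,0,0,0],
  jaw=40,
)

```text
time: 43.35
position: [0.5751, -0.0274, 0.2428]
eef_rot: [-0.0, 0.732, 0.682, -0.0]
contact_force: [0.2, 0.3, -0.7]
opening: 0.401
grasp_force: 0.0
```

```bash
python3 mouth.py
```

```text
t 43.35 p [ 0.5751 -0.0274  0.2428] th 1.5 q [ 0.13  0.68 -0.27  1.43  0.2   1.06 -0.25] F [ 0.2  0.3 -0.7] op 0.401 gf 0.0
200 [136 152 156 152  86  87  83  85 151 151 152 133]
212 [137 152 156 150  87  87  82  85 152 152 153 133]
224 [139 152 154 151  52  51  48  50 152 153 152 131]
236 [140 152 153 151  51  51  49  50 151 154 150 131]
248 [139 144 150 152  89  90  54  50 150 154 139 131]
260 [137 137 149 153  88  90  83  49 149 154 136 131]
272 [137 137 150 154  88  88  83  50 150 153 135 131]
284 [ 46 138 150 154  89  88  83  49 151 154 139  85]
296 [ 46 168 159 171  86  87  83  48 170 176 155  85]
308 [ 46 159 160 163  70  60  52  49 161 161 110  48]
320 [ 46 110 160 162  40  31  34  49 111 112 109  48]
```

play_rows(
  delta_pos=[
    [0.0316,-0.0386,0],
    [0.0316,-0.0386,0],
    [0.0316,-0.0386,0],
    [0.0316,-0.0386,0],
    [0,0,0],
    [0,0,0],
  ],
  turn=[0,0,0,0,0,0],
  jaw=50,
)

```text
time: 44.15
position: [0.4307, 0.1093, 0.2434]
eef_rot: [0.0, 0.732, 0.681, -0.0]
contact_force: [-0.2, 0.2, 0.3]
opening: 0.501
grasp_force: 0.0
```

```bash
python3 look.py
```

```text
t 44.15 p [0.4307 0.1093 0.2434] th 1.5 q [-0.15  0.48 -0.27  1.88  0.18  0.8  -0.59] F [-0.2  0.2  0.3] op 0.501 gf 0.0
bolt o [0.4213 0.1948] yaw 0.946 len 0.0528 shankw 0.0129 GRASP [0.4143 0.1851] px [306. 132.]
delta tool [ 0.0747 -0.022   0.2558] turn 0.553
```

play_rows(
  delta_pos=[
    [0.0378,-0.0107,0],
    [0.0378,-0.0107,0],
    [0,0,0.045],
    [0,0,0.045],
    [0,0,0.045],
    [0,0,0.045],
    [0,0,0.03],
    [0,0,0.025],
    [0,0,0.021],
    [0,0,0],
  ],
  turn=[0,0,0.14,0.14,0.14,0.135,0,0,0,0],
)

```text
time: 45.45
position: [0.4142, 0.1857, -0.0137]
eef_rot: [0.0, 0.891, 0.455, -0.001]
contact_force: [-0.4, -0.9, 0.3]
opening: 0.504
grasp_force: 0.0
```

play_rows(
  delta_pos=[
    [0,0,0],
    [0,0,0],
    [0,0,0],
    [0,0,0],
    [0,0,0],
  ],
  turn=[0,0,0,0,0],
  jaw=0,
)

```text
time: 46.08
position: [0.4148, 0.1866, -0.0119]
eef_rot: [0.0, 0.891, 0.455, 0.001]
contact_force: [1.1, -1.5, 7.5]
opening: 0.082
grasp_force: 59.1
```

play_rows(
  delta_pos=[
    [0,0,-0.03],
    [0,0,-0.045],
    [0,0,-0.045],
    [0,0,-0.045],
    [0,0,-0.045],
    [0,0,-0.036],
    [-0.0335,0.0292,0],
    [-0.0335,0.0292,0],
    [-0.0335,0.0292,0],
    [-0.0335,0.0292,0],
    [-0.0335,0.0292,0],
    [-0.0335,0.0292,0],
    [0,0,0],
    [0,0,0],
  ],
  turn=[0,-0.111,-0.111,-0.111,-0.111,-0.111,0,0,0,0,0,0,0,0],
)

```text
time: 47.82
position: [0.5744, -0.0258, 0.2336]
eef_rot: [-0.0, 0.732, 0.682, 0.0]
contact_force: [0.3, -0.1, -0.2]
opening: 0.082
grasp_force: 58.7
```

```bash
python3 drop.py
```

```text
t 47.83 p [ 0.5744 -0.0258  0.2336] th 1.5 q [ 0.15  0.7  -0.32  1.45  0.24  1.04 -0.29] F [ 0.3 -0.1 -0.2] op 0.082 gf 58.7
delta tool [-0.0009  0.0008  0.0606] turn 0.0
215 [137 134 151 151 153 152 151  83  86  85  85  85  80  82  84  85  82 151
 150 152 152 151 132 132]
230 [138 134 151 150 152 154 151  55  49  49  50  49  47  48  49  50  84 151
 151 155 153 149 133 131]
255 [52 50 51 56 79 50 56 56 65 76 69 52 58 59 63 83 67 63 59 53 53 62 66 56]
262 [55 52 49 52 51 52 59 65 57 61 68 69 67 57 54 53 51 50 51 52 52 52 50 52]
274 [ 58  56  56  55  67  79  80  81  81  80  80  79  80  82  82  80  78  79
  78  77  51  53  51 117]
```

Then clear away to the robot's side after release, so the cameras see the chute.

play_rows(
  delta_pos=[
    [-0.001,0.0008,0.02],
    [0,0,0.02],
    [0,0,0.02],
    [0,0,0],
    [0,0,0],
  ],
  turn=[0,0,0,0,0],
)

```text
time: 48.5
position: [0.5758, -0.0269, 0.1745]
eef_rot: [0.0, 0.732, 0.682, 0.0]
contact_force: [0.1, 0.7, -0.8]
opening: 0.088
grasp_force: 58.7
```

play_rows(
  delta_pos=[
    [0,0,0],
    [0,0,0],
    [0,0,-0.03],
    [0,0,-0.04],
    [-0.04,0,-0.03],
    [-0.05,0,0],
    [-0.05,0,0],
    [-0.05,0,0],
    [0,0,0],
    [0,0,0],
  ],
  turn=[0,0,0,0,0,0,0,0,0,0],
  jaw=40,
)

```text
time: 49.75
position: [0.5622, -0.2164, 0.2736]
eef_rot: [-0.0, 0.732, 0.682, 0.0]
contact_force: [-0.6, 1.2, 0.4]
opening: 0.399
grasp_force: 0.0
```

```bash
python3 - <<'E'
from h import *
rep(); c=cam("wrist"); S=cam("scene"); D=cam("side")
for n,C in(("wF",c),("sF",S),("dF",D)): cv2.imwrite(f"pics/{n}.png",C[0][:,:,::-1])
print("scene");bolts2(S);print("side");bolts2(D)
X=np.array([np.cos(-1.642),np.sin(-1.642),0])
for tx in(0,-.15,-.262):
    q=np.array([.5604,-.2154,.078])+X*tx*np.cos(.4189); q[2]-=tx*np.sin(.4189); print(tx,proj(c,q),proj(S,q),proj(D,q))
w=cv2.resize(c[0][:300,200:450,::-1],(500,600),interpolation=cv2.INTER_CUBIC)
s=cv2.resize(S[0][170:245,225:350,::-1],(300,180)); d=cv2.resize(D[0][175:255,315:415,::-1],(300,240),interpolation=cv2.INTER_CUBIC)
s2=cv2.resize(S[0][255:400,330:490,::-1],(300,180))
cv2.imwrite("pics/final.png",np.hstack([w,np.vstack([s,d,s2])]))
E
```

```text
t 49.75 p [ 0.5622 -0.2164  0.2736] th 1.5 q [ 0.47  0.71 -0.34  1.27  0.23  1.21  0.05] F [-0.6  1.2  0.4] op 0.399 gf 0.0
scene
bolt o [ 0.5858 -0.3009] yaw -2.276 len 0.0472 shankw 0.0159 GRASP [ 0.5936 -0.2918] px [235. 226.]
bolt o [0.7651 0.6974] yaw -1.14 len 0.0445 shankw 0.0199 GRASP [0.7601 0.7083] px [206. 444.]
side
bolt o [0.8335 0.1491] yaw 1.969 len 0.0613 shankw 0.0178 GRASP [0.8382 0.138 ] px [215. 287.]
0 [320.25947536 206.90376421] [262.54973095 214.42928279] [373.95652954 206.72383437]
-0.15 [319.62444735  53.04409436] [298.67478697 227.45744784] [352.31919148 209.20242686]
-0.262 [ 318.72836315 -164.06635691] [329.5218649  238.58215924] [332.83208981 211.43470625]
```

View pics/final.png

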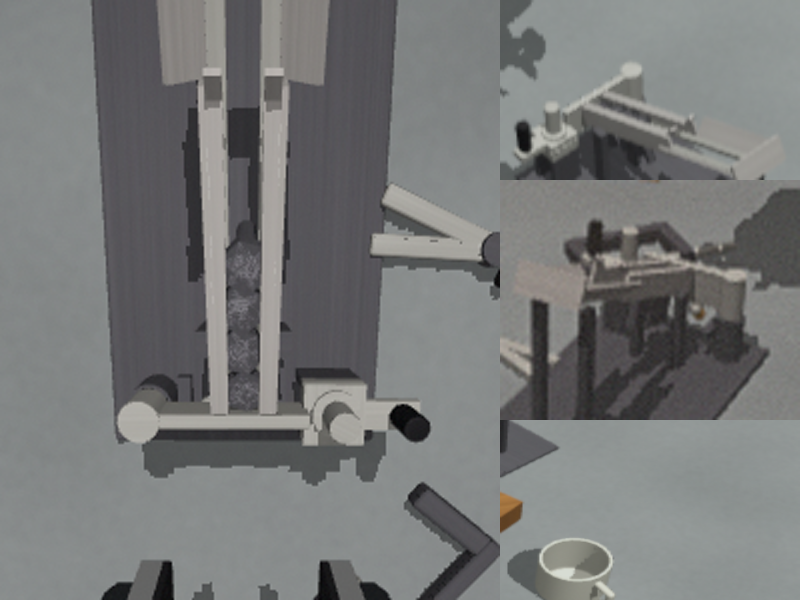

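The final view shows four heads queued behind the stop arm, at crop rows 260–400. The rod is seated in the eye, no bolts are left on the bench, and the gripper is clear of everything.

```bash
python3 -c "
from workcell import r; print(r.sign_off())"
```

```text
the job is handed in; nothing more can be done
None
```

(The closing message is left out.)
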